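# Kit the blot caddy

## Robot

A 6-joint arm with a two-finger parallel gripper is mounted at the origin on a cart in front of the work surface, level with it; the furniture and walls round the work are solid. World frame = base frame: x ahead of the robot, y to its left, z up, the work surface at z = 0. Lengths are in m, angles in rad, forces in N, time in s.
With the tool pointing down it reaches from about 0.3 to 0.875 m from the base axis. Payload 4.2 kg.
Tool frame: the origin (TCP) lies midway between the tips of the shut fingers; the grasp point (between the pads) lies 19 mm behind it (r.grip_point_offset is the distance from the TCP to the grasp point, in m); z points along the fingers, x is the direction in which the jaws open and shut, and the axes are right-handed (so a half turn about z gives the same grasp; the last joint's range is limited). The gripper opens to 85 mm and grips with 20 to 120 N. Pads are 22 mm wide; open, the fingers measure 114 mm over their backs; the gripper's body (76 mm by 85 mm) begins 54 mm behind the grasp point. The pads swing forward as they close: fully open they stand 13 mm farther back than shut.
Start: joints at [-1.278, 0.32, 1.565, -0, 1.257, -0.02], TCP at [0.177, -0.547, 0.209] pointing down, gripper open.
Joint ranges: [-3.11, 3.11], [-0.84, 2.01], [0.21, 2.61], [-1.34, 4.49], [0.05, 2.63], [-2.56, 2.56]. Speed limits (rad/s): [2.57, 2.57, 3.14, 3.14, 3.14, 3.14].

## Interface

Orientations are given as [roll, pitch, yaw] about the fixed x, y, z axes, in that order (R = Rz(yaw) Ry(pitch) Rx(roll)).
In Python, from station import r, viewer gives the robot as it stands.
- The arm moves only by the tool drive_tool, never from a script. Its arguments are lists of equal length, an entry for each row: "linear": the shift along the world's x, y, z in cm, a list of three; "angular": the turn, a rotation vector about the world's x, y, z in degrees, a list of three; "claw": the opening, from 0 (shut) to 1 (fully open). A call has 1 to 12 rows; each row is the pose to reach, as a shift and turn from the pose measured when the call began; what a row does not reach only later rows make up. A row lasts 1/10 s, in which the tool goes at most 50 mm and 8.59 degrees, less where a joint would pass 70% of its speed; a pose out of reach is approached as far as the arm can. A call with a gripper value outside its range is refused whole. The fingers move at their own pace and stop on an object; "newtons" is the grip in N (left out, the last holds). Time passes only in rows, so rows that repeat a pose let the fingers close. It gives the time, the measured TCP pose, the force and the opening at its end, in the units of the state.
- r.sense(): the state, without advancing time (a new reading comes with each control period).
- viewer.grab_frame(name): name is "scene" or "side" or "wrist"; returns the picture (384x512x3 uint8, red, green, blue); there is no depth.
- viewer.get_calibration(name): a dict with "fov_y" (degrees; the focal length in pixels is half the picture's height over the tangent of half this angle, whatever the lens; pixels are square), "cx", "cy" (the principal point, pixels), "D" ([k1, k2, p1, p2, k3] as OpenCV has them; the pictures are not rectified), "extrinsics" (4x4, takes a point from world to camera coordinates); the wrist camera has in their place "T_tool_cam" (4x4, takes a point from camera to tool coordinates, whose origin is the TCP and whose axes are the tool frame's). Camera axes: x right, y up, looking along -z (the intrinsics and any distortion apply to the point x, -y, -z); pixel columns grow to the right and rows downward; lengths in m; the calibration is good to about 2 mm. A picture is of the moment at which its call begins: read the wrist's pose just before it. get_calibration takes no time and is no camera call.
- r.hand_in(): hands the job in, once; it reports no verdict.
The state is a dict: "time": time; "joint_positions": joint angles; "joint_vel": joint speeds; "joint_efforts": joint torques, N m; "eef_pos": TCP position; "eef_rot": TCP orientation; "ft_force": force on the tool from outside, world axes, zero at the start; "moment": the same for the moment, N m; "grip_width": finger opening in m.
Only numpy, scipy, OpenCV 4.12 (cv2) and the standard library are available. Lean on these libraries where they do the work, as an engineer would, in place of code of your own. Each camera call takes 0.05 s, during which the arm holds its last target.

## Task

Pack the caddy for the next blot run: set the medium and the small white screw-cap bottle, the petri dish and the bench timer each into the insert made for it, fully down on its floor and upright, without dropping them. Leave the large stock bottle and the glass beaker standing where they are, and let go of everything.

Things in the scene. Friction and masses are not known exactly. Their poses are not given: they have to be found in the camera images.
- bottle_medium: The middle one of three white screw-cap lab bottles of the same shape: 50 mm across, 105 mm tall, 0.13 to 0.21 kg, standing. Straight body up to 63 mm, then a shoulder and a cap 26 mm across from 92 to 105 mm. Origin at the centre of its underside, z up.
- bottle_small: The smallest of the three white screw-cap bottles: 36 mm across, 75 mm tall, 0.06 to 0.09 kg, standing. Straight body up to 45 mm, then a shoulder and a cap 18 mm across from 66 to 75 mm. Origin at the centre of its underside, z up.
- dish: Small clear round petri dish with its lid on (the lid stays put), lying flat: 62 mm across the lid, 58 mm across the straight side that the fingers grip, which is 12 mm high (14 mm over all). Origin at the centre of its underside, z up.
- timer: White bench timer, a flat box with rounded corners, a display and keys on top: 62 mm along its x, 66 mm along its y, 18 mm high (keys to 20 mm), lying flat. Origin at the centre of its underside, z up.
- insert_bottle_medium: Grey insert with the larger deep round well: 64 mm across, 28 mm deep, floor at z = 12 mm in its frame, rim bevelled 2.5 mm. The four inserts are fixed blocks, 94 x 94 mm, 40 mm high, two by two at 96 mm pitch in the white caddy, their tops 44 mm above the worktop; which is in which bay changes. Origin at the centre of the underside, z up, x and y along the sides; the well is central.
- insert_bottle_small: Grey insert with the smaller deep round well: 49 mm across, 20 mm deep, floor at z = 20 mm in its frame. Block, origin and axes as insert_bottle_medium. The caddy round the inserts is fixed, 202 mm square, its walls 32 mm high, with a low steel bar grip outside two of its sides.
- insert_dish: Grey insert with the wide shallow round recess: 76 mm across, 5 mm deep, floor at z = 35 mm in its frame. Block, origin and axes as insert_bottle_medium.
- insert_timer: Grey insert with the shallow rectangular recess: 77 mm along its x, 81 mm along its y, 5 mm deep, floor at z = 35 mm in its frame. Block, origin and axes as insert_bottle_medium.
- bottle_large: The largest of the three white screw-cap bottles, the stock bottle: 66 mm across, 135 mm tall, standing. Does not belong in the caddy. Origin at the centre of its underside, z up. (Mind the tall closed cabinet at the right of the worktop: its front is at x = 0.54 m, its left side at y = -0.24 m, its top at z = 0.46 m.)
- beaker: Open clear glass beaker with pale contents (rigid): 59 mm across, 72 mm tall, standing; seen from above it looks much like the dish. Does not belong in the caddy. Origin at the centre of its underside, z up.
Things that resemble listed ones, but are neither listed nor needed, are in the scene too. Of the things shaped like the timer, the white one is meant.

How it is judged:
At the end, for the whole second after the job is handed in: Each of the four things rests released in its own insert: within 12 mm of the insert's centre (timer 14 mm), its underside on the well's or recess's floor (within 3 mm), upright within 0.1 rad and at rest; the large bottle and the beaker stand upright within 30 mm of where they began (horizontal distance between bottle_medium and insert_bottle_medium below 0.012 m and z of bottle_medium in the frame of insert_bottle_medium between 0.008 and 0.015 m and angle between each of bottle_medium, bottle_small, dish, timer, bottle_large, beaker's own z axis and vertical below 0.1 rad and linear speed of each of bottle_medium, bottle_small, dish, timer below 0.02 m/s and horizontal distance between bottle_small and insert_bottle_small below 0.012 m and z of bottle_small in the frame of insert_bottle_small between 0.016 and 0.023 m and horizontal distance between dish and insert_dish below 0.012 m and z of dish in the frame of insert_dish between 0.031 and 0.038 m and horizontal distance between timer and insert_timer below 0.014 m and z of timer in the frame of insert_timer between 0.031 and 0.038 m and distance of each of bottle_large, beaker from where it was at the start of the episode below 0.03 m); the robot touches nothing.
It fails at once if the large bottle or the beaker is moved by more than 3 cm or tipped (distance of any of bottle_large, beaker from where it was at the start of the episode above 0.03 m or angle between any of bottle_large, beaker's own z axis and vertical above 0.35 rad).
It fails at once if a bottle, the dish or the timer is dropped (moves faster than 0.7 m/s with no finger on it, as after a fall of more than about 25 mm) ((linear speed of bottle_medium above 0.7 m/s and contact force between bottle_medium and the fingers below 0.05 N) or (linear speed of bottle_small above 0.7 m/s and contact force between bottle_small and the fingers below 0.05 N) or (linear speed of dish above 0.7 m/s and contact force between dish and the fingers below 0.05 N) or (linear speed of timer above 0.7 m/s and contact force between timer and the fingers below 0.05 N)).
It also fails if it takes over 109 s, if anything falls off the work surface, if the arm or the gripper's body presses on something with over 40 N, if the wrist force passes 120 N, or if a joint passes its speed limit or range.

## Working session

There is one attempt and no reset: what is moved stays moved. The work goes in short steps, Python scripts to look and compute and a tool call to move; the robot and the scene stay as the last step left them, time stands still between calls to the robot, and variables do not carry over. Pictures are saved under pics/ and viewed, and the job is handed in when it is done.

Besides the shell and the picture viewer there is one more tool, called after "Call:" as name(argument=value, ...) on one line, values as JSON. drive_tool: Moves the arm, as the interface text tells. Its arguments: {"type":"object","properties":{"linear":{"type":"array"},"angular":{"type":"array"},"claw":{"type":"array"},"newtons":{"type":"number"}},"required":["linear","angular","claw"]}

```bash
mkdir -p pics; ls; cat > h.py <<'E'
import numpy as np,cv2
from station import r,viewer
def save(n,f): cv2.imwrite('pics/'+f,cv2.cvtColor(viewer_f[n],cv2.COLOR_RGB2BGR))
viewer_f={}
def grab(n,f):
    viewer_f[n]=viewer.grab_frame(n); np.save('pics/'+f+'.npy',viewer_f[n]); save(n,f+'.png'); return viewer_f[n]
E
python3 - <<'E'
from h import *
for n in ['scene','side','wrist']:
    s=r.sense(); grab(n,n+'0'); print(viewer.get_calibration(n))
print(r.sense())
E
```

```text
pics
{'fov_y': 49.09861164871168, 'cx': 261.07539441200026, 'cy': 188.61295854663172, 'D': array([-0.11917594,  0.        ,  0.        ,  0.        ,  0.        ]), 'extrinsics': array([[ 0.45194497, -0.89201057, -0.00792978, -0.41670287],
       [ 0.4100856 ,  0.19986263,  0.88987905, -0.22747079],
       [-0.79219666, -0.40542825,  0.4561276 , -1.48986529],
       [ 0.        ,  0.        ,  0.        ,  1.        ]])}
{'fov_y': 53.30608455130194, 'cx': 260.26502306779616, 'cy': 190.09578311330424, 'D': array([-0.10321532,  0.        ,  0.        ,  0.        ,  0.        ]), 'extrinsics': array([[-0.75295427, -0.65806943,  0.00211987,  0.27884015],
       [ 0.53854027, -0.61433288,  0.57668838, -0.43047686],
       [-0.37819869,  0.43536161,  0.81696146, -1.20806979],
       [ 0.        ,  0.        ,  0.        ,  1.        ]])}
{'fov_y': 70.38288641478059, 'cx': 252.3361593996455, 'cy': 193.33701901818065, 'D': array([-0.06313457,  0.        ,  0.        ,  0.        ,  0.        ]), 'T_tool_cam': array([[ 9.99999843e-01,  4.45120880e-04, -3.41243146e-04,
         1.05293160e-03
[... 236 characters left out ...]
     1.00000000e+00]])}
{'time': 0.15, 'joint_positions': array([-1.27798065e+00,  3.20158523e-01,  1.56536582e+00, -1.68773148e-06,
        1.25740385e+00, -1.99985898e-02]), 'joint_vel': array([-0.00030542, -0.0023812 , -0.00168747,  0.00063202,  0.00041385,
       -0.00103015]), 'joint_efforts': array([ 2.39465220e-05, -4.15842748e+01, -2.34345764e+01, -6.41192469e-05,
        5.96787140e-03,  7.77741178e-06]), 'eef_pos': array([ 0.17684223, -0.54673799,  0.20868049]), 'eef_rot': array([-3.14156755e+00,  1.33530360e-03, -1.25798153e+00]), 'ft_force': array([-0.34614889,  0.54973972, -0.07401829]), 'moment': array([-0.01322897,  0.01290955, -0.02903862]), 'grip_width': 0.08548045870340176}
```

View pics/scene0.png

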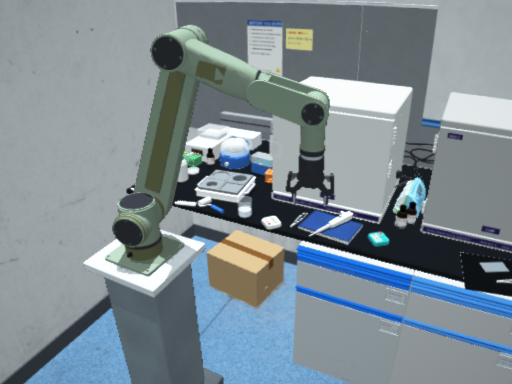

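View pics/side0.png

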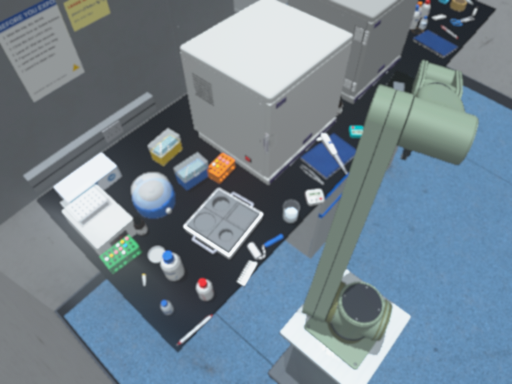

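View pics/wrist0.png

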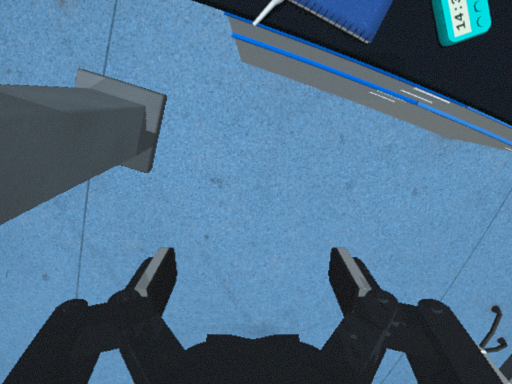

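```bash
python3 - <<'E'
import cv2
a=cv2.imread('pics/side0.png'); cv2.imwrite('pics/sidez.png',cv2.resize(a[120:350,50:380],(792,552),interpolation=cv2.INTER_CUBIC))
a=cv2.imread('pics/scene0.png'); cv2.imwrite('pics/scenez.png',cv2.resize(a[110:260,120:320],(800,600),interpolation=cv2.INTER_CUBIC))
E
```

```text
(no output)
```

View pics/sidez.png

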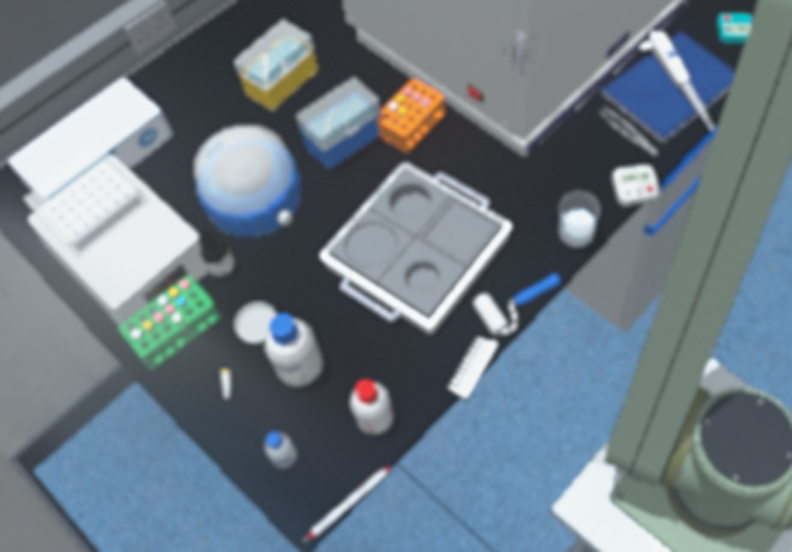

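View pics/scenez.png

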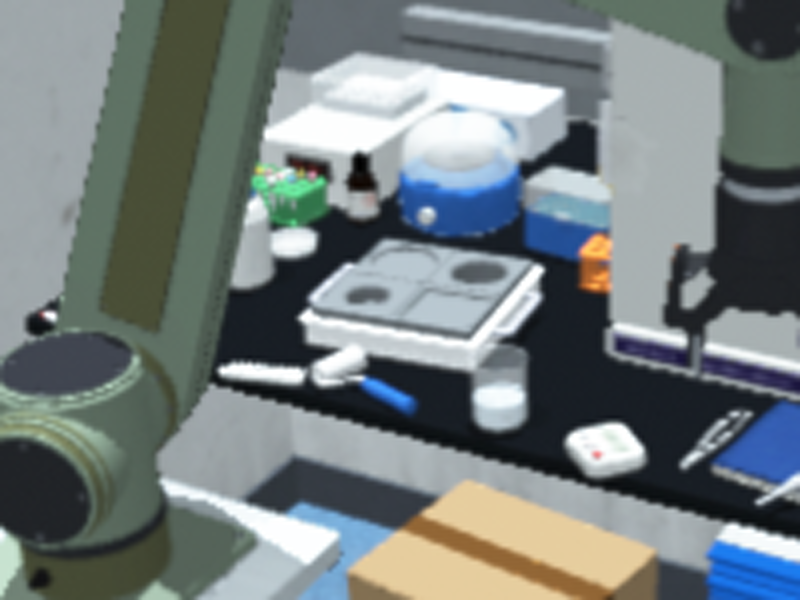

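```bash
cat >> h.py <<'E'
from scipy.spatial.transform import Rotation as Ro
def K(c):
    f=192/np.tan(np.radians(c['fov_y'])/2); return np.array([[f,0,c['cx']],[0,f,c['cy']],[0,0,1]])
def cam(name,s=None):
    """returns K,D,R(cam cv->world),origin"""
    c=viewer.get_calibration(name)
    if name=='wrist':
        T=np.eye(4); T[:3,:3]=Ro.from_euler('xyz',s['eef_rot']).as_matrix(); T[:3,3]=s['eef_pos']; W=T@c['T_tool_cam']
    else: W=np.linalg.inv(c['extrinsics'])
    return K(c),c['D'],W[:3,:3]@np.diag([1,-1,-1]),W[:3,3]
def rays(C,p):
    k,D,R,o=C; u=cv2.undistortPoints(np.float64(p).reshape(-1,1,2),k,D).reshape(-1,2)
    return np.c_[u,np.ones(len(u))]@R.T
def onz(C,p,z):
    d=rays(C,p); o=C[3]; return o+d*((np.asarray(z)-o[2])/d[:,2])[:,None]
def proj(C,P):
    k,D,R,o=C; X=(np.atleast_2d(P)-o)@R; return cv2.projectPoints(X,np.zeros(3),np.zeros(3),k,D)[0].reshape(-1,2)
def tri(Cs,ps):
    A=np.zeros((3,3));b=np.zeros(3);L=[]
    for C,p in zip(Cs,ps):
        d=rays(C,[p])[0]; d/=np.linalg.norm(d); M=np.eye(3)-np.outer(d,d); A+=M;b+=M@C[3]; L.append((C[3],M))
    X=np.linalg.solve(A,b); return X,[np.linalg.norm(M@(X-o)) for o,M in L]
E
python3 - <<'E'
from h import *
np.set_printoptions(precision=4,suppress=True)
C=cam('side')
def z(*q): return np.array(q)/2.4+[50,120]
for n,p,h in [('Lcap',(283,327),.135),('Mcap',(366,390),.105),('Scap',(275,438),.075),('Lbase',(299,372),0),('Mbase',(374,420),0),('Sbase',(284,459),0),('dish',(258,322),.014),('beaker base',(577,232),.0),('timer',(635,184),.018),('w1',(410,198),.044),('w2',(421,275),.044),('w3',(371,245),.044),('w4',(461,230),.044),('c_l',(322,257),.032),('c_t',(407,164),.032),('c_r',(512,226),.032),('c_b',(430,330),.032),('teal',(735,30),.018)]:
    print(n,onz(C,[z(*p)],[h])[0])
E
```

```text
Lcap [0.545  0.2441 0.135 ]
Mcap [0.4114 0.2263 0.105 ]
Scap [0.4638 0.3458 0.075 ]
Lbase [0.5428 0.2512 0.    ]
Mbase [0.411  0.2294 0.    ]
Sbase [0.4633 0.3507 0.    ]
dish [0.6404 0.2413 0.014 ]
beaker base [ 0.3902 -0.1955  0.    ]
timer [ 0.3702 -0.3181  0.018 ]
w1 [ 0.6094 -0.05    0.044 ]
w2 [0.5021 0.0362 0.044 ]
w3 [0.5941 0.0492 0.044 ]
w4 [ 0.5104 -0.0596  0.044 ]
c_l [0.6409 0.1089 0.032 ]
c_t [ 0.6653 -0.0985  0.032 ]
c_r [ 0.4616 -0.1216  0.032 ]
c_b [0.4355 0.0878 0.032 ]
teal [ 0.4346 -0.7157  0.018 ]
```

Call:
drive_tool(linear=[[3,5,2],[6,10,4],[9,14,6],[12,18,8],[15,23,9],[16,27,9],[16,27,9],[16,27,9],[16,27,9],[16,27,9],[16,27,9]], angular=[[0,0,8],[0,0,16],[0,0,24],[0,0,32],[0,0,40],[0,0,48],[0,0,56],[0,0,64],[0,0,72],[0,0,72],[0,0,72]], claw=[1,1,1,1,1,1,1,1,1,1,1])

```text
time: 1.25
eef_pos: [0.3367, -0.2767, 0.2985]
eef_rot: [-3.141, 0.002, -0.004]
ft_force: [0.6, -0.4, -0.1]
grip_width: 0.0856
```

```bash
python3 - <<'E'
from h import *
s=r.sense();grab('wrist','w1');print(s['time'],s['eef_pos'],s['eef_rot'],r.grip_point_offset)
np.save('pics/w1s.npy',np.r_[s['eef_pos'],s['eef_rot']])
E
```

```text
1.25 [ 0.33671476 -0.27669189  0.29850203] [-3.14130946e+00  1.64440002e-03 -4.32185756e-03] 0.0187
```

View pics/w1.png

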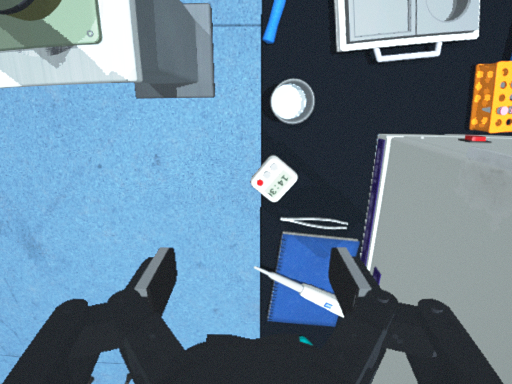

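```bash
cat >> h.py <<'E'
def st(n):
    v=np.load('pics/'+n+'s.npy'); return dict(eef_pos=v[:3],eef_rot=v[3:])
def wgrab(n):
    s=r.sense(); grab('wrist',n); np.save('pics/'+n+'s.npy',np.r_[s['eef_pos'],s['eef_rot']]); return s
def blob(n,lo,roi,sat=60):
    im=np.load('pics/'+n+'.npy'); x0,y0,x1,y1=roi
    hsv=cv2.cvtColor(im,cv2.COLOR_RGB2HSV); m=((hsv[...,2]>lo)&(hsv[...,1]<sat)).astype(np.uint8)*255
    mm=np.zeros_like(m); mm[y0:y1,x0:x1]=m[y0:y1,x0:x1]
    cs,_=cv2.findContours(mm,cv2.RETR_EXTERNAL,cv2.CHAIN_APPROX_NONE); return max(cs,key=cv2.contourArea)
def rectw(C,c,z):
    P=onz(C,c.reshape(-1,2)+0.0,z); rc=cv2.minAreaRect(np.float32(P[:,:2]*1000)); return rc
E
python3 - <<'E'
from h import *
np.set_printoptions(precision=4,suppress=True)
C=cam('wrist',st('w1'))
c=blob('w1',110,(240,145,310,210)); print(cv2.contourArea(c),rectw(C,c,.018),rectw(C,c,.01)); M=cv2.minAreaRect(c); print(M)
S=cam('side'); c2=blob('side0',120,(300,185,330,207),90); m2=cv2.minAreaRect(c2);print(m2)
ctr=lambda c:(cv2.moments(c)['m10']/cv2.moments(c)['m00'],cv2.moments(c)['m01']/cv2.moments(c)['m00'])
print(tri([C,S],[ctr(c),ctr(c2)]))
print(onz(S,[ctr(c2)],.012), onz(C,[ctr(c)],.018))
# beaker
print(onz(C,[(291,100)],.072))
E
```

```text
1323.0 ((374.24853515625, -321.5318908691406), (67.4996337890625, 64.03955078125), 50.06199645996094) ((374.8804931640625, -323.8446350097656), (68.71160888671875, 65.18939208984375), 50.061981201171875)
((273.6448059082031, 178.7379150390625), (37.0536003112793, 39.05015182495117), 40.23635482788086)
((317.0, 197.0), (18.0, 24.0), 90.0)
(array([ 0.3722, -0.3285,  0.    ]), [np.float64(0.004806946145115192), np.float64(0.0048069461451150965)])
[[ 0.3647 -0.3239  0.012 ]] [[ 0.3747 -0.3205  0.018 ]]
[[ 0.3921 -0.1931  0.072 ]]
```

Call:
drive_tool(linear=[[2,-2,-4],[3.7,-4.4,-8],[3.7,-4.4,-12],[3.7,-4.4,-16],[3.7,-4.4,-18],[3.7,-4.4,-18]], angular=[[0,0,-8],[0,0,-16],[0,0,-24],[0,0,-32],[0,0,-40],[0,0,-40]], claw=[1,1,1,1,1,1])

```text
time: 1.9
eef_pos: [0.3717, -0.3195, 0.1154]
eef_rot: [-3.141, 0.009, -0.704]
ft_force: [-0.2, 0.9, 1.1]
grip_width: 0.0852
```

```bash
python3 - <<'E'
from h import *
s=wgrab('w2');print(s['eef_pos'],s['eef_rot'])
E
```

```text
[ 0.37166514 -0.31949875  0.11540823] [-3.14106584  0.00928712 -0.70426755]
```

View pics/w2.png

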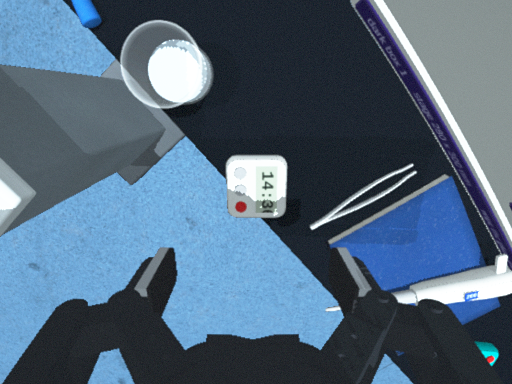

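```bash
python3 - <<'E'
from h import *
np.set_printoptions(precision=4,suppress=True)
ctr=lambda c:(cv2.moments(c)['m10']/cv2.moments(c)['m00'],cv2.moments(c)['m01']/cv2.moments(c)['m00'])
C=cam('wrist',st('w2'));C1=cam('wrist',st('w1'))
c=blob('w2',150,(215,145,300,225)); c=cv2.convexHull(c); c1=cv2.convexHull(blob('w1',110,(240,145,310,210)))
print(cv2.boundingRect(c),cv2.boundingRect(c1))
print(rectw(C,c,.018),rectw(C1,c1,.018))
print(tri([C,C1],[ctr(c),ctr(c1)]))
print(r.sense()['eef_pos'],r.sense()['time'],r.sense()['eef_rot'])
E
```

```text
(226, 155, 61, 63) (250, 155, 48, 48)
((376.2038879394531, -321.7553405761719), (65.8372573852539, 60.37367248535156), 49.84614944458008) ((374.0166015625, -319.7967529296875), (67.4695053100586, 64.00385284423828), 50.05241394042969)
(array([ 0.3751, -0.3225,  0.0071]), [np.float64(0.0005466792381397623), np.float64(0.0005466792381396691)])
[ 0.373  -0.3206  0.1175] 1.95 [-3.1412  0.0047 -0.7013]
```

```bash
python3 - <<'E'
from h import *
C=cam('wrist',dict(eef_pos=np.zeros(3),eef_rot=np.zeros(3)))
for z in (-.013,-.02,-.03,-.05):
  print(z,proj(C,[[-.0427,-.011,z],[-.0427,.011,z],[.0427,-.011,z],[.0427,.011,z]]).round(0).tolist())
a=cv2.imread('pics/w2.png'); cv2.imwrite('pics/fz.png',cv2.resize(a[220:384,100:300],(800,600)))
E
```

```text
-0.013 [[181.0, 226.0], [184.0, 257.0], [318.0, 226.0], [315.0, 257.0]]
-0.02 [[178.0, 232.0], [181.0, 263.0], [321.0, 232.0], [318.0, 263.0]]
-0.03 [[173.0, 240.0], [177.0, 273.0], [325.0, 240.0], [322.0, 273.0]]
-0.05 [[162.0, 259.0], [167.0, 296.0], [335.0, 259.0], [331.0, 295.0]]
```

View pics/fz.png

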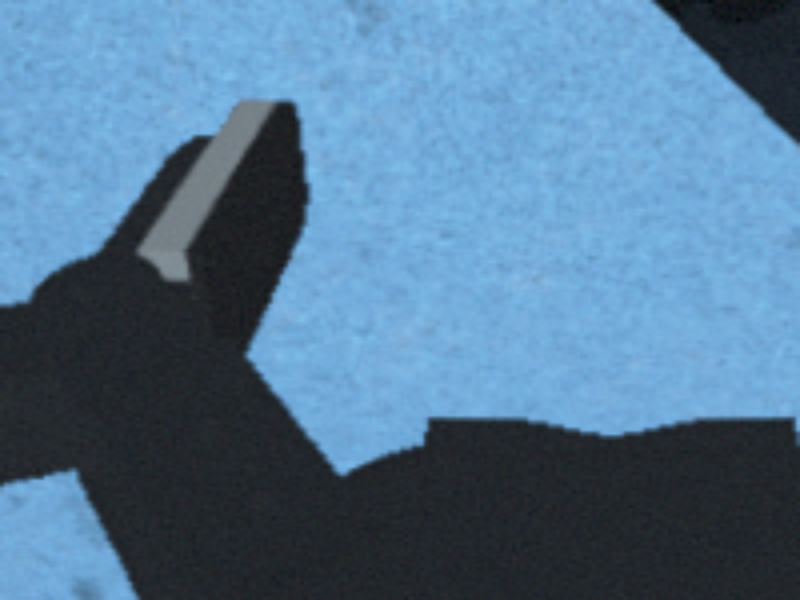

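Call:
drive_tool(linear=[[0.2,-0.1,-5],[0.2,-0.1,-9],[0.2,-0.1,-11],[0.2,-0.1,-11.7],[0.2,-0.1,-11.7]], angular=[[0,0,0],[0,0,0],[0,0,0],[0,0,0],[0,0,0]], claw=[1,1,1,1,1])

```text
time: 2.45
eef_pos: [0.3758, -0.3224, 0.0012]
eef_rot: [-3.141, 0.003, -0.701]
ft_force: [0.7, -0.5, 0.8]
grip_width: 0.0854
```

```bash
python3 - <<'E'
from h import *
s=wgrab('w3');print(s['eef_pos'],s['eef_rot'])
grab('side','side3')
a=cv2.imread('pics/side3.png'); cv2.imwrite('pics/sidez3.png',cv2.resize(a[130:250,260:420],(800,600),interpolation=cv2.INTER_CUBIC))
E
```

```text
[ 0.37575588 -0.32238797  0.00122045] [-3.1411937   0.00330366 -0.70050458]
```

View pics/w3.png

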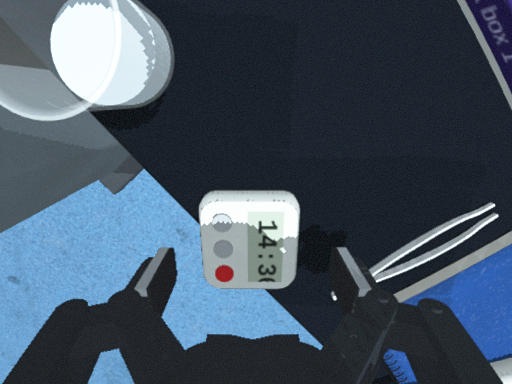

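View pics/sidez3.png

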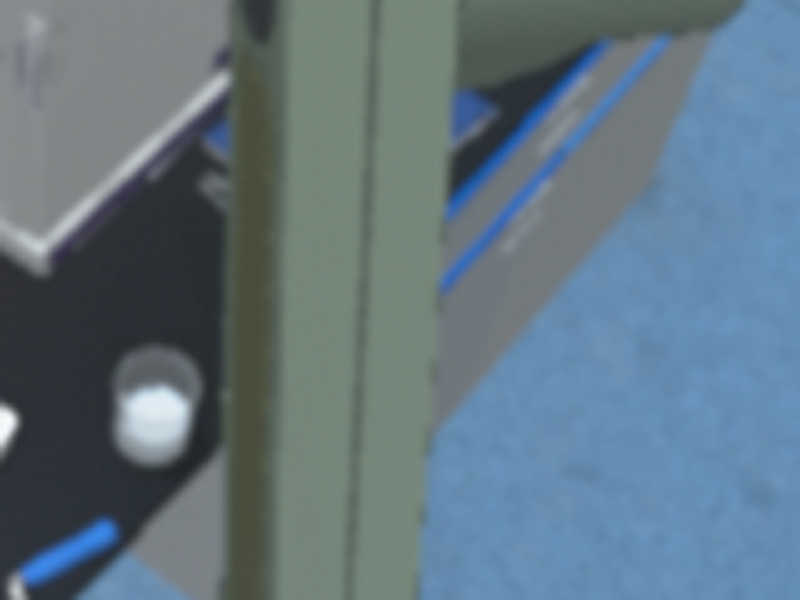

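Call:
drive_tool(linear=[[-0.05,0.1,-0.4],[-0.05,0.1,-0.8],[-0.05,0.1,-0.9],[-0.05,0.1,-0.9]], angular=[[0,0,0],[0,0,0],[0,0,0],[0,0,0]], claw=[1,1,1,1])

```text
time: 2.95
eef_pos: [0.3757, -0.3218, -0.0067]
eef_rot: [-3.141, 0.001, -0.701]
ft_force: [-0.2, 0.8, 1.2]
grip_width: 0.0852
```

Call:
drive_tool(linear=[[0,0,0.6],[0,0,0.6],[0,0,0.6],[0,0,0.6],[0,0,0.6],[0,0,0.6],[0,0,0.6]], angular=[[0,0,0],[0,0,0],[0,0,0],[0,0,0],[0,0,0],[0,0,0],[0,0,0]], claw=[1,0.8,0.7,0.65,0.65,0.65,0.65], newtons=30)

```text
time: 3.65
eef_pos: [0.3757, -0.3217, -0.0008]
eef_rot: [-3.141, 0.001, -0.701]
ft_force: [0.6, 0.6, -0.1]
grip_width: 0.0553
```

```bash
python3 - <<'E'
from h import *
s=wgrab('w4');print(s['eef_pos'],s['eef_rot'],s['grip_width'])
E
```

```text
[ 0.37574101 -0.32174875 -0.00080207] [-3.14130953e+00  1.09805325e-03 -7.00666377e-01] 0.05532390100611607
```

View pics/w4.png

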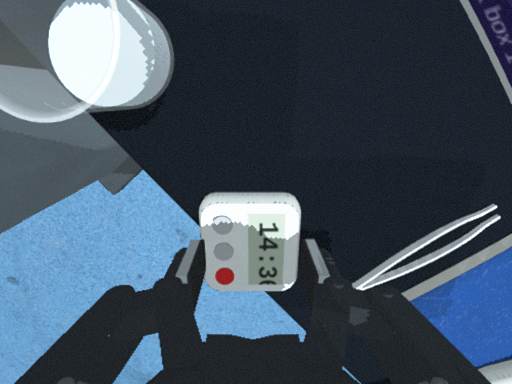

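```bash
python3 - <<'E'
from h import *
C=cam('wrist',dict(eef_pos=np.zeros(3),eef_rot=np.zeros(3)))
for z in (-.01,-.013,-.016,-.02,-.025,-.03):
  print(z,proj(C,[[-.0277,-.011,z],[-.0277,.011,z],[.0277,-.011,z],[.0277,.011,z]]).round(0).tolist())
a=cv2.imread('pics/w4.png'); cv2.imwrite('pics/fz4.png',cv2.resize(a[220:320,170:340],(800,470)))
E
```

```text
-0.01 [[205.0, 224.0], [207.0, 255.0], [293.0, 224.0], [292.0, 255.0]]
-0.013 [[205.0, 227.0], [207.0, 257.0], [294.0, 226.0], [292.0, 257.0]]
-0.016 [[204.0, 229.0], [206.0, 260.0], [295.0, 229.0], [293.0, 260.0]]
-0.02 [[203.0, 232.0], [205.0, 263.0], [296.0, 232.0], [294.0, 263.0]]
-0.025 [[201.0, 236.0], [204.0, 268.0], [297.0, 236.0], [295.0, 268.0]]
-0.03 [[200.0, 240.0], [202.0, 273.0], [299.0, 240.0], [296.0, 273.0]]
```

View pics/fz4.png

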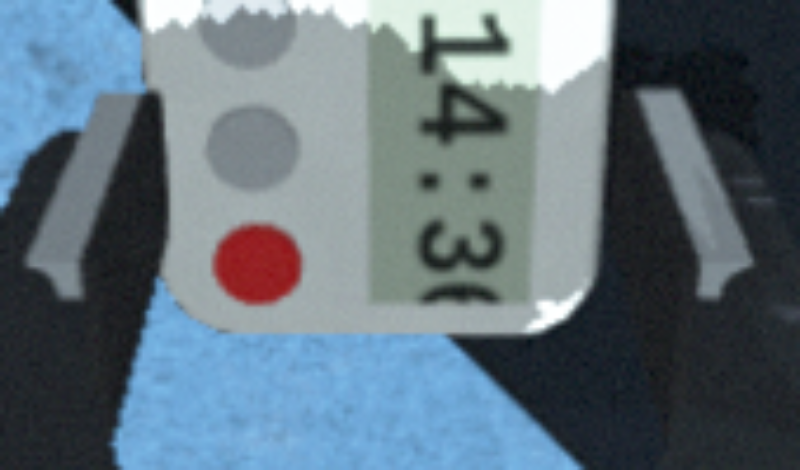

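Call:
drive_tool(linear=[[0,0,0.5],[0,0,0.5],[0,0,0.5],[0,0,0],[0,0,-0.5],[0,0,-1.0],[0,0,-1.6],[0,0,-1.6]], angular=[[0,0,0],[0,0,0],[0,0,0],[0,0,0],[0,0,0],[0,0,0],[0,0,0],[0,0,0]], claw=[1,1,1,1,1,1,1,1])

```text
time: 4.5
eef_pos: [0.3751, -0.3212, -0.0179]
eef_rot: [-3.141, 0.003, -0.701]
ft_force: [0.1, 0.1, -0.4]
grip_width: 0.085
```

Call:
drive_tool(linear=[[0,0,0],[0,0,0],[0,0,0],[0,0,0],[0,0,0],[0,0,0],[0,0,0]], angular=[[0,0,0],[0,0,0],[0,0,0],[0,0,0],[0,0,0],[0,0,0],[0,0,0]], claw=[0.8,0.7,0.65,0.65,0.65,0.65,0.65], newtons=30)

```text
time: 5.2
eef_pos: [0.3751, -0.3212, -0.0175]
eef_rot: [-3.141, 0.003, -0.701]
ft_force: [-1.3, 1.0, 5.5]
grip_width: 0.0593
```

```bash
python3 - <<'E'
from h import *
s=wgrab('w5');print(s['eef_pos'],s['eef_rot'],s['grip_width'])
E
```

```text
[ 0.37506848 -0.32116169 -0.01745236] [-3.14123178  0.00325387 -0.70072588] 0.05934485009069477
```

View pics/w5.png

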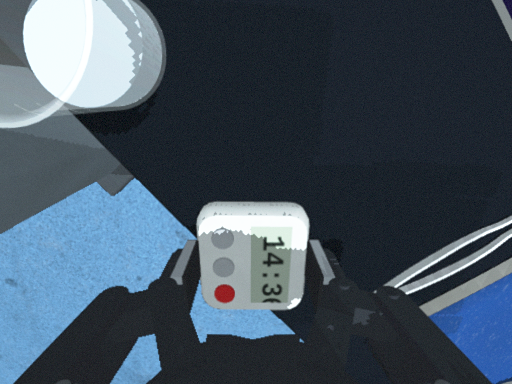

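Call:
drive_tool(linear=[[0,0,0.3],[0,0,0.8],[0,0,1.5],[0,0,1.5]], angular=[[0,0,0],[0,0,0],[0,0,0],[0,0,0]], claw=[0.65,0.65,0.65,0.65])

```text
time: 5.65
eef_pos: [0.3757, -0.3218, -0.0015]
eef_rot: [-3.141, 0.001, -0.701]
ft_force: [0.0, -0.1, 0.3]
grip_width: 0.0594
```

```bash
python3 - <<'E'
from h import *
s=wgrab('w6');print(s['eef_pos'],s['eef_rot'],s['grip_width'],s['ft_force'])
E
```

```text
[ 0.3757378  -0.32179346 -0.00150263] [-3.14131326e+00  9.96124472e-04 -7.00728249e-01] 0.05939074434839193 [ 0.03627881 -0.08454452  0.29123806]
```

View pics/w6.png

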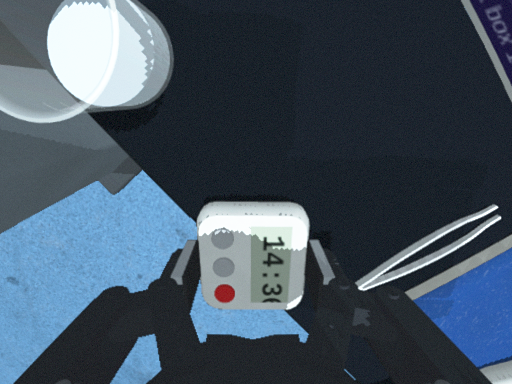

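Call:
drive_tool(linear=[[0,0,4],[0,0,8],[0,0,12],[1,3,15],[3,6,18],[5,10,21],[7,14,24],[9,18,25],[11.5,22,25],[13.4,26.2,25],[13.4,26.2,25],[13.4,26.2,25]], angular=[[0,0,0],[0,0,0],[0,0,0],[0,0,5],[0,0,10],[0,0,15],[0,0,20],[0,0,25],[0,0,30],[0,0,33],[0,0,33],[0,0,33]], claw=[0.65,0.65,0.65,0.65,0.65,0.65,0.65,0.65,0.65,0.65,0.65,0.65])

```text
time: 6.9
eef_pos: [0.5093, -0.0588, 0.2476]
eef_rot: [3.141, 0.003, -0.123]
ft_force: [0.0, -0.9, -0.4]
grip_width: 0.0595
```

```bash
python3 - <<'E'
from h import *
s=wgrab('w7');print(s['eef_pos'],s['eef_rot'],s['grip_width'],s['ft_force'])
E
```

```text
[ 0.50933722 -0.05882481  0.24762632] [ 3.14128384e+00  2.93711228e-03 -1.22587458e-01] 0.05951029440366906 [ 0.00756004 -0.94823914 -0.40384693]
```

View pics/w7.png

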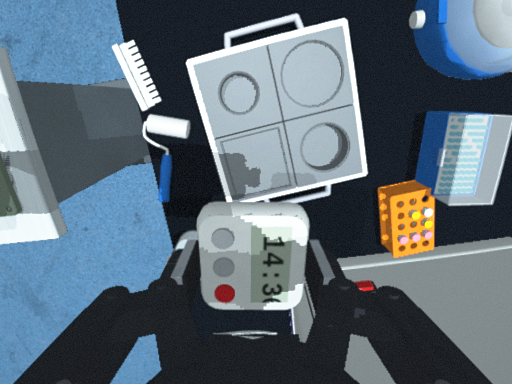

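```bash
python3 - <<'E'
from h import *
a=cv2.imread('pics/w7.png'); cv2.imwrite('pics/cz.png',cv2.resize(a[10:210,170:380],(788,750),interpolation=cv2.INTER_CUBIC)[:600])
np.set_printoptions(precision=4,suppress=True)
C=cam('wrist',st('w7'))
g=cv2.cvtColor(a,cv2.COLOR_BGR2GRAY); e=cv2.Canny(cv2.GaussianBlur(g,(3,3),0),25,60)
ys,xs=np.nonzero(e); P=onz(C,np.c_[xs,ys],.044)[:,:2]
rng=np.random.default_rng(0)
def circ(c0,rad,R):
    c0=onz(C,[c0],.044)[0,:2]; d=np.hypot(*(P-c0).T); Q=P[(d<R+.014)]
    best=(0,)
    for _ in range(3000):
        i=rng.choice(len(Q),3,replace=False); A=np.c_[2*Q[i],np.ones(3)]
        if abs(np.linalg.det(A))<1e-9: continue
        s=np.linalg.solve(A,(Q[i]**2).sum(1)); rr=np.sqrt(max(0,s[2]+s[0]**2+s[1]**2))
        if abs(rr-R)>.004: continue
        n=(abs(np.hypot(*(Q-s[:2]).T)-rr)<.001).sum()
        if n>best[0]: best=(n,s[:2],rr)
    n,s,rr=best; I=abs(np.hypot(*(Q-s).T)-rr)<.0015
    A=np.c_[2*Q[I],np.ones(I.sum())]; s=np.linalg.lstsq(A,(Q[I]**2).sum(1),rcond=None)[0]
    return n,s[:2],np.sqrt(s[2]+s[0]**2+s[1]**2)
for n,c,R in [('small',(238,93),.0245),('dish',(312,73),.038),('med',(325,147),.0345)]: print(n,circ(c,0,R))
h=cv2.cvtColor(a,cv2.COLOR_BGR2HSV)
m=((h[...,2]>95)&(h[...,1]<60)).astype(np.uint8); m[:15]=0;m[200:]=0;m[:,:180]=0;m[:,375:]=0
m=cv2.morphologyEx(m,cv2.MORPH_OPEN,np.ones((9,9)))
cs,_=cv2.findContours(m,cv2.RETR_EXTERNAL,cv2.CHAIN_APPROX_NONE); c=max(cs,key=cv2.contourArea)
print(rectw(C,c,.032))
# timer held
E
```

```text
small (np.int64(150), array([0.5049, 0.0347]), np.float64(0.026204459998256442))
dish (np.int64(235), array([0.5996, 0.0464]), np.float64(0.04045650350885146))
med (np.int64(155), array([ 0.6101, -0.0476]), np.float64(0.032980700547684254))
((558.231201171875, -6.5195159912109375), (212.51132202148438, 215.63645935058594), 7.073181629180908)
```

View pics/cz.png

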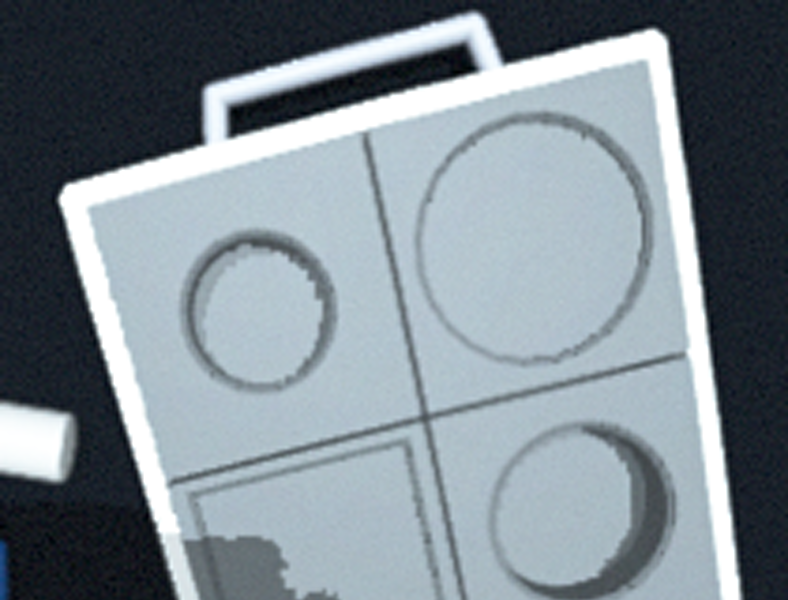

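```bash
python3 - <<'E'
from h import *
np.set_printoptions(precision=4,suppress=True)
C=cam('wrist',dict(eef_pos=np.zeros(3),eef_rot=np.zeros(3)))
for n,roi in [('w6',(190,195,320,315)),('w7',(190,195,320,315))]:
    c=cv2.convexHull(blob(n,125,roi,70)); print(cv2.boundingRect(c)); print(rectw(C,c,-.0355),rectw(C,c,-.028))
S=cam('side');W=cam('wrist',st('w7'))
z=lambda *q:np.array(q)/2.4+[50,120]
for n,p,q in [('seam cross',(417,242),(170+423/3.75,10+417/3.75)),('dishcenter',(371,245),(312.5,73.2)),('c_t corner',(512,226),(187,62)),('c_b',(322,257),(346,20))]:
    print(n,tri([S,W],[z(*p),q]))
E
```

```text
(197, 202, 113, 108)
((1.8922157287597656, -0.4933509826660156), (59.493412017822266, 68.69512176513672), 0.5617364048957825) ((1.900054931640625, 4.355022430419922), (62.937984466552734, 72.6724624633789), 0.5617347359657288)
(190, 195, 130, 120)
((3.142070770263672, 0.3396339416503906), (78.93814086914062, 68.79867553710938), 87.33016204833984) ((3.2222747802734375, 5.236232757568359), (83.50853729248047, 72.78202056884766), 87.33016204833984)
seam cross (array([ 0.5602, -0.0106,  0.0146]), [np.float64(0.0009544717119937718), np.float64(0.0009544717119936925)])
dishcenter (array([0.6011, 0.0469, 0.0339]), [np.float64(0.002007342577873108), np.float64(0.002007342577873049)])
c_t corner (array([0.4344, 0.0102, 0.2141]), [np.float64(0.06418812761637067), np.float64(0.06418812761637063)])
c_b (array([0.6493, 0.1072, 0.0227]), [np.float64(0.0031656782807200743), np.float64(0.00316567828071997)])
```

Call:
drive_tool(linear=[[0.4,0,-5],[0.7,-0.1,-10],[0.7,-0.1,-14],[0.7,-0.1,-18],[0.7,-0.1,-20],[0.7,-0.1,-20]], angular=[[0,0,5],[0,0,10],[0,0,14],[0,0,14],[0,0,14],[0,0,14]], claw=[0.65,0.65,0.65,0.65,0.65,0.65])

```text
time: 7.55
eef_pos: [0.5128, -0.062, 0.0449]
eef_rot: [-3.14, 0.01, 0.117]
ft_force: [-0.6, 0.7, 0.1]
grip_width: 0.0595
```

```bash
python3 - <<'E'
from h import *
s=wgrab('w8');print(s['eef_pos'],s['eef_rot'],s['grip_width'],s['ft_force'])
E
```

```text
[ 0.5128196  -0.06202607  0.04489604] [-3.14033237  0.0101997   0.11730777] 0.059454413957577494 [-0.58564623  0.70086821  0.05760952]
```

View pics/w8.png

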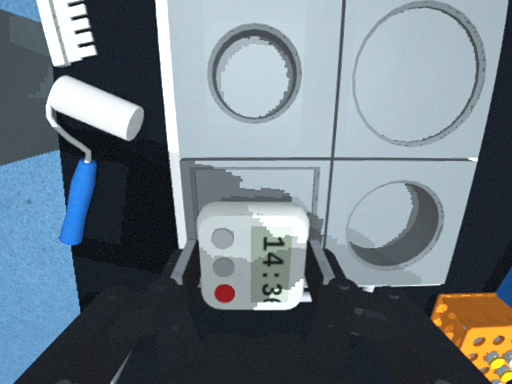

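```bash
cat > wells.py <<'E'
from h import *
np.set_printoptions(precision=4,suppress=True)
def fitc(n,c0,R,z=.044,C=None,thr=(25,60)):
    C=C or cam('wrist',st(n)); g=cv2.cvtColor(np.load('pics/'+n+'.npy'),cv2.COLOR_RGB2GRAY); e=cv2.Canny(cv2.GaussianBlur(g,(3,3),0),*thr)
    ys,xs=np.nonzero(e); P=onz(C,np.c_[xs,ys],z)[:,:2]
    rng=np.random.default_rng(0)
    c0=onz(C,[c0],z)[0,:2]; d=np.hypot(*(P-c0).T); Q=P[(d<R+.014)]; best=(0,)
    for _ in range(3000):
        i=rng.choice(len(Q),3,replace=False); A=np.c_[2*Q[i],np.ones(3)]
        if abs(np.linalg.det(A))<1e-9: continue
        s=np.linalg.solve(A,(Q[i]**2).sum(1)); rr=np.sqrt(max(0,s[2]+s[0]**2+s[1]**2))
        if abs(rr-R)>.004: continue
        k=(abs(np.hypot(*(Q-s[:2]).T)-rr)<.001).sum()
        if k>best[0]: best=(k,s[:2],rr)
    if best[0]==0: return None
    k,s,rr=best
    return k,s,rr
E
python3 - <<'E'
from wells import *
for n,c,R in [('small',(254,72),.026),('dish',(419,72),.0405),('med',(395,225),.034)]: print(n,fitc('w8',c,R))
C7,C8=cam('wrist',st('w7')),cam('wrist',st('w8'))
print(tri([C7,C8],[(170+425/3.75,10+417/3.75),(335,158)]))
s=r.sense();print(s['eef_pos'],s['eef_rot'])
E
```

```text
small (np.int64(361), array([0.5041, 0.0346]), np.float64(0.0268461718252571))
dish (np.int64(560), array([0.6004, 0.0466]), np.float64(0.040128796936848114))
med (np.int64(339), array([ 0.6116, -0.0493]), np.float64(0.034322224582131265))
(array([ 0.5584, -0.0068,  0.0475]), [np.float64(0.0008405689359522958), np.float64(0.0008405689359522484)])
[ 0.5147 -0.0621  0.0469] [-3.1414  0.0059  0.1176]
```

Call:
drive_tool(linear=[[0.1,0.2,-1],[0.1,0.2,-2],[0.1,0.2,-2.3],[0.1,0.2,-2.4],[0.1,0.2,-2.5],[0.1,0.2,-2.5]], angular=[[0,0,0.3],[0,0,0.3],[0,0,0.3],[0,0,0.3],[0,0,0.3],[0,0,0.3]], claw=[0.65,0.65,0.65,0.65,0.65,0.65])

```text
time: 8.2
eef_pos: [0.5159, -0.06, 0.0221]
eef_rot: [-3.142, 0.005, 0.123]
ft_force: [0.3, -0.0, -0.7]
grip_width: 0.0591
```

Call:
drive_tool(linear=[[0,0,-0.1],[0,0,-0.2],[0,0,-0.2]], angular=[[0,0,0],[0,0,0],[0,0,0]], claw=[0.65,0.65,0.65])

```text
time: 8.5
eef_pos: [0.5162, -0.06, 0.0215]
eef_rot: [3.141, 0.004, 0.123]
ft_force: [-2.9, -0.5, 9.3]
grip_width: 0.0595
```

```bash
python3 - <<'E'
from h import *
s=wgrab('w9');print(s['eef_pos'],s['eef_rot'],s['grip_width'],s['ft_force'])
E
```

```text
[ 0.51624166 -0.05997558  0.02154109] [3.14136855 0.00428633 0.12306941] 0.059460735356588766 [-2.85194891 -0.50331206  9.26840821]
```

View pics/w9.png

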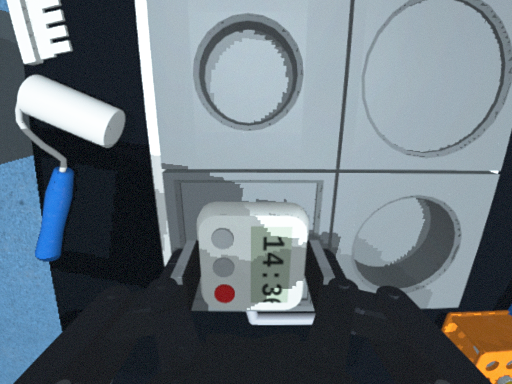

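```bash
python3 - <<'E'
from h import *
C=cam('wrist',st('w9')); t=np.radians(7.05);R=np.array([[np.cos(t),-np.sin(t)],[np.sin(t),np.cos(t)]])
c=np.array([.5167,-.0603])
q=np.array([[-1,1],[1,1],[1,-1],[-1,-1]])
f=lambda hx,hy,z:proj(C,np.c_[c+(q*[hx,hy])@R.T,[z]*4]).round(0).tolist()
print('recess',f(.0385,.0405,.044));print('block',f(.047,.047,.044)); print('timer top',f(.031,.033,.057))
E
```

```text
recess [[180.0, 183.0], [320.0, 183.0], [309.0, 302.0], [191.0, 302.0]]
block [[163.0, 172.0], [336.0, 172.0], [321.0, 310.0], [179.0, 310.0]]
timer top [[189.0, 205.0], [310.0, 205.0], [302.0, 307.0], [198.0, 307.0]]
```

Call:
drive_tool(linear=[[0,0,0.1],[0,0,0.1],[0,0,0.1],[0,0,0.5],[0,0,2],[0,0,5],[0,0,9],[0,0,12]], angular=[[0,0,0],[0,0,0],[0,0,0],[0,0,0],[0,0,0],[0,0,0],[0,0,0],[0,0,0]], claw=[0.75,0.85,0.85,0.9,0.9,1,1,1])

```text
time: 9.35
eef_pos: [0.5167, -0.0601, 0.1437]
eef_rot: [3.141, 0.003, 0.123]
ft_force: [0.1, 0.5, 0.4]
grip_width: 0.0857
```

```bash
python3 - <<'E'
from h import *
s=wgrab('w10');print(s['eef_pos'],s['eef_rot'],s['grip_width'],s['ft_force'],s['time'])
E
```

```text
[ 0.51670519 -0.06006193  0.14367392] [3.14091471e+00 2.67364328e-03 1.23073001e-01] 0.08571176144443274 [0.09724327 0.52784825 0.35611731] 9.35
```

View pics/w10.png

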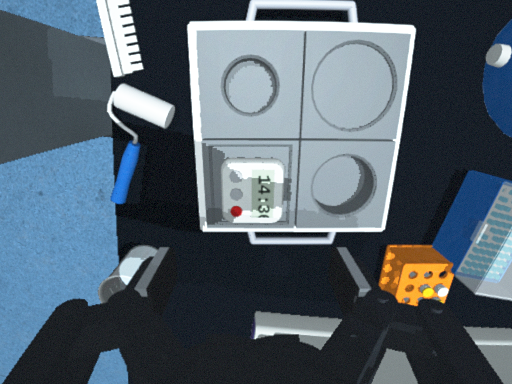

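Call:
drive_tool(linear=[[0,0,5],[0,3,9],[0,7,12],[-0.5,12,15],[-1,17,16],[-1.7,22,16],[-1.7,27,16],[-1.7,32,16],[-1.7,36,16],[-1.7,36,16]], angular=[[0,0,0],[0,0,0],[0,0,0],[0,0,0],[0,0,0],[0,0,0],[0,0,0],[0,0,0],[0,0,0],[0,0,0]], claw=[1,1,1,1,1,1,1,1,1,1])

```text
time: 10.4
eef_pos: [0.5019, 0.3047, 0.3071]
eef_rot: [3.14, -0.005, 0.129]
ft_force: [0.4, -1.2, -0.1]
grip_width: 0.0854
```

```bash
python3 - <<'E'
from h import *
s=wgrab('w11');print(s['eef_pos'],s['eef_rot'],s['time'])
E
```

```text
[0.50187256 0.30468606 0.30711632] [ 3.14041788 -0.0049788   0.12883319] 10.4
```

View pics/w11.png

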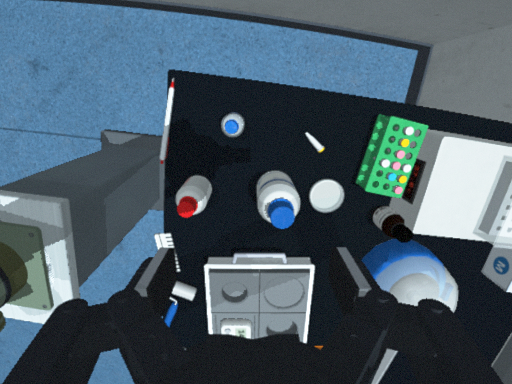

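```bash
python3 - <<'E'
from wells import *
n='w11';C=cam('wrist',st(n))
c=blob(n,90,(305,175,347,215)); (x,y),rad=cv2.minEnclosingCircle(c); print((x,y),rad)
P=onz(C,cv2.convexHull(c).reshape(-1,2)+0.,.014)*1000; print('dish',cv2.fitEllipse(np.float32(P[:,:2])))
im=np.load('pics/w11.npy');h=cv2.cvtColor(im,cv2.COLOR_RGB2HSV).astype(int)
def col(lo,hi,roi):
    x0,y0,x1,y1=roi; m=((h[...,0]>=lo)&(h[...,0]<=hi)&(h[...,1]>130)&(h[...,2]>60)).astype(np.uint8)
    mm=m*0; mm[y0:y1,x0:x1]=m[y0:y1,x0:x1]; ys,xs=np.nonzero(mm); return xs.mean(),ys.mean(),len(xs)
blue=col(100,125,(265,195,300,232)); sm=col(100,125,(220,112,246,140)); red=col(0,10,(170,190,205,220))
for k,p,z in [('L',blue,.13),('S',sm,.072),('M',red,.1)]: print(k,p,onz(C,[p[:2]],z)[0])
# side triangulation with caps
im=np.load('pics/side0.npy');h=cv2.cvtColor(im,cv2.COLOR_RGB2HSV).astype(int); S=cam('side')
b2=col(100,125,(158,248,178,264)); s2=col(100,125,(158,298,174,306)); r2=col(0,10,(195,275,215,292)); print(b2,s2,r2)
for a,b in ((blue,b2),(sm,s2),(red,r2)): print(tri([C,S],[a[:2],b[:2]]))
c2=blob('side0',110,(146,240,161,266)); print(cv2.boundingRect(c2)); 
print(tri([C,S],[(x,y),(157.5,254.2)]))
E
```

```text
(326.4850769042969, 195.6492462158203) 17.803333282470703
dish ((647.7890625, 242.61460876464844), (62.630611419677734, 65.6562271118164), 44.19924545288086)
L (np.float64(281.0446153846154), np.float64(213.60461538461539), 650) [0.5521 0.2461 0.13  ]
S (np.float64(231.19736842105263), np.float64(126.23684210526316), 152) [0.4691 0.3477 0.072 ]
M (np.float64(186.6934306569343), np.float64(205.34306569343065), 137) [0.4174 0.2292 0.1   ]
(np.float64(167.6060606060606), np.float64(255.95959595959596), 99) (np.float64(163.42424242424244), np.float64(302.3333333333333), 33) (np.float64(nan), np.float64(nan), 0)
(array([0.5541, 0.2415, 0.1197]), [np.float64(0.00029791012504134536), np.float64(0.00029791012504130855)])
(array([0.469 , 0.3475, 0.0701]), [np.float64(5.0526241621921076e-05), np.float64(5.052624162194721e-05)])
(array([nan, nan, nan]), [np.float64(nan), np.float64(nan)])
(147, 245, 14, 21)
(array([ 0.6563,  0.2355, -0.0133]), [np.float64(0.0017320611529694887), np.float64(0.0017320611529696725)])<stdin>:8: RuntimeWarning: Mean of empty slice.
  ret = ret.dtype.type(ret / rcount)
```

Call:
drive_tool(linear=[[3,-1,0],[6,-2,0],[9,-3,0],[12,-5,0],[14.5,-6.2,-2],[14.5,-6.2,-5],[14.5,-6.2,-8],[14.5,-6.2,-11],[14.5,-6.2,-14],[14.5,-6.2,-16],[14.5,-6.2,-16],[14.5,-6.2,-16]], angular=[[0,0,-8],[0,0,-16],[0,0,-24],[0,0,-32],[0,0,-40],[0,0,-48],[0,0,-56],[0,0,-64],[0,0,-72],[0,0,-80],[0,0,-88],[0,0,-96]], claw=[1,1,1,1,1,1,1,1,1,1,1,1])

```text
time: 11.65
eef_pos: [0.6465, 0.2385, 0.1461]
eef_rot: [3.136, -0.006, -1.555]
ft_force: [-0.3, 0.9, 0.1]
grip_width: 0.0855
```

Call:
drive_tool(linear=[[0,0,0],[0,0,0]], angular=[[0,0,0],[0,0,0]], claw=[1,1])

```text
time: 11.85
eef_pos: [0.6465, 0.2369, 0.146]
eef_rot: [3.136, -0.007, -1.554]
ft_force: [0.2, 0.5, -0.4]
grip_width: 0.0853
```

```bash
python3 - <<'E'
from h import *
s=wgrab('w12');print(s['eef_pos'],s['eef_rot'],s['time'])
E
```

```text
[0.64651649 0.23693378 0.1460366 ] [ 3.13567885 -0.00699763 -1.55387259] 11.85
```

View pics/w12.png

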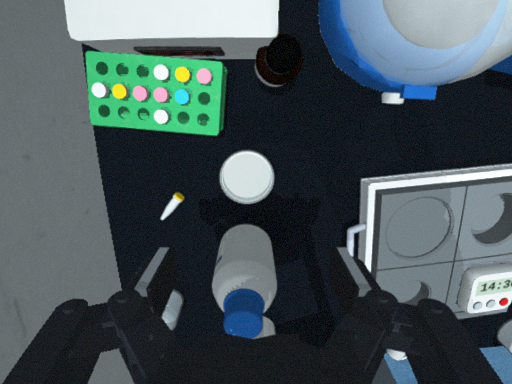

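```bash
python3 - <<'E'
from wells import *
n='w12';C=cam('wrist',st(n))
c=cv2.convexHull(blob(n,110,(205,140,290,215)));print(cv2.boundingRect(c))
for z in (.014,.0):
  P=onz(C,c.reshape(-1,2)+0.,z)*1000; print('dish',z,cv2.fitEllipse(np.float32(P[:,:2])))
  print('fitc',fitc(n,(247,177),.031,z))
s=r.sense();print(s['eef_pos'],s['eef_rot'])
C1=cam('wrist',st('w11')); print(tri([C,C1],[(247,177),(326.5,195.6)]))
E
```

```text
(220, 151, 54, 53)
dish 0.014 ((648.2762451171875, 242.09243774414062), (61.590824127197266, 62.23257064819336), 83.16165924072266)
fitc (np.int64(197), array([0.6479, 0.2423]), np.float64(0.03093197370425442))
dish 0.0 ((644.2420043945312, 242.23968505859375), (64.4983901977539, 65.1704330444336), 83.16134643554688)
fitc (np.int64(195), array([0.6439, 0.2425]), np.float64(0.03239476390465095))
[0.6466 0.2373 0.1462] [ 3.136  -0.0066 -1.554 ]
(array([0.6477, 0.2427, 0.0071]), [np.float64(0.0012367575988915546), np.float64(0.0012367575988914126)])
```

Call:
drive_tool(linear=[[0.1,0.4,-3],[0.15,0.5,-7],[0.15,0.5,-11],[0.15,0.5,-13],[0.15,0.5,-13.5],[0.15,0.5,-13.5]], angular=[[0,0,0],[0,0,0],[0,0,0],[0,0,0],[0,0,0],[0,0,0]], claw=[1,1,1,1,1,1])

```text
time: 12.5
eef_pos: [0.6481, 0.2421, 0.0109]
eef_rot: [3.135, -0.007, -1.553]
ft_force: [0.1, 0.9, 0.3]
grip_width: 0.0854
```

```bash
python3 - <<'E'
from h import *
s=wgrab('w13');print(s['eef_pos'],s['eef_rot'],s['time'])
E
```

```text
[0.64805689 0.24208438 0.01091658] [ 3.13530383 -0.00692508 -1.55315726] 12.5
```

View pics/w13.png

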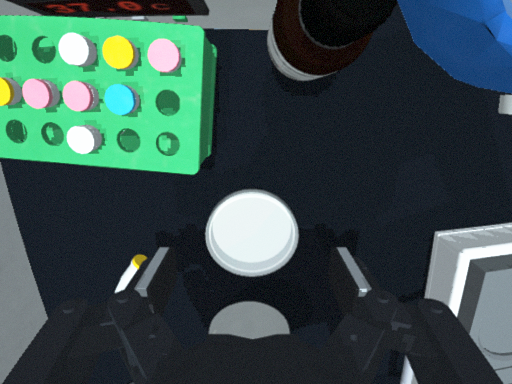

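```bash
python3 - <<'E'
from wells import *
A,B,D=[cam('wrist',st(n)) for n in ('w11','w12','w13')]
print(tri([A,B],[(402,232),(287,50)])); print(tri([B,D],[(287,50),(348,5)])); print(D[3])
E
```

```text
(array([0.774 , 0.2109, 0.0621]), [np.float64(0.0020549532992603973), np.float64(0.002054953299260273)])
(array([0.773 , 0.2073, 0.0545]), [np.float64(0.001519998106790414), np.float64(0.0015199981067902562)])
[0.7353 0.2442 0.1754]
```

Call:
drive_tool(linear=[[0,0,-1],[0,0,-2],[0,0,-2.75],[0,0,-2.75],[0,0,-2.75]], angular=[[0,0,0],[0,0,0],[0,0,0],[0,0,0],[0,0,0]], claw=[1,1,1,1,1])

```text
time: 13.05
eef_pos: [0.6488, 0.2424, -0.0156]
eef_rot: [3.137, -0.006, -1.553]
ft_force: [0.6, -0.5, -0.1]
grip_width: 0.0852
```

Call:
drive_tool(linear=[[0,0,0],[0,0,0],[0,0,0],[0,0,0],[0,0,0],[0,0,0],[0,0,0]], angular=[[0,0,0],[0,0,0],[0,0,0],[0,0,0],[0,0,0],[0,0,0],[0,0,0]], claw=[0.8,0.7,0.62,0.6,0.6,0.6,0.6], newtons=30)

```text
time: 13.75
eef_pos: [0.6506, 0.2432, -0.0134]
eef_rot: [-3.141, -0.005, -1.553]
ft_force: [0.8, 1.7, 6.5]
grip_width: 0.0511
```

```bash
python3 - <<'E'
from h import *
s=wgrab('w14');print(s['eef_pos'],s['eef_rot'],s['time'],s['grip_width'])
E
```

```text
[ 0.6506421   0.24323881 -0.01340163] [-3.14125912 -0.00459067 -1.55311391] 13.75 0.0511047978333185
```

View pics/w14.png

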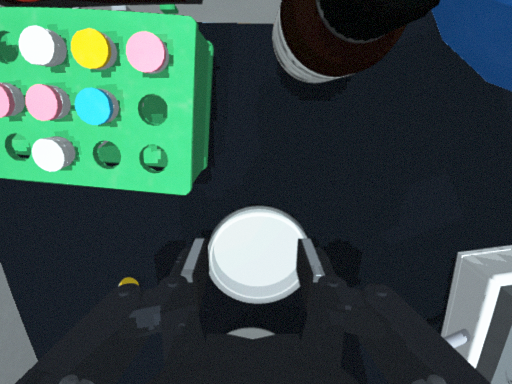

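Call:
drive_tool(linear=[[0,0,0.5],[0,0,0.5],[0,0,0.5],[0,0,0.5],[0,0,0.5]], angular=[[0,0,0],[0,0,0],[0,0,0],[0,0,0],[0,0,0]], claw=[0.8,1,1,1,1])

```text
time: 14.3
eef_pos: [0.6503, 0.2431, -0.0089]
eef_rot: [3.141, -0.005, -1.553]
ft_force: [0.0, -0.1, 0.4]
grip_width: 0.0855
```

```bash
python3 - <<'E'
from wells import *
n='w15'; s=wgrab(n);print(s['eef_pos'],s['eef_rot'],s['time'],s['grip_width'])
C=cam('wrist',st(n))
c=cv2.convexHull(blob(n,150,(190,180,310,320)));print(cv2.boundingRect(c))
for z in (.014,):
  P=onz(C,c.reshape(-1,2)+0.,z)*1000; print('dish',z,cv2.fitEllipse(np.float32(P[:,:2])))
  print('fitc',fitc(n,(253,245),.031,z))
E
```

```text
[ 0.6503  0.2431 -0.0089] [ 3.141  -0.0049 -1.5532] 14.3 0.0854531003660564
(208, 205, 102, 93)
dish 0.014 ((648.77783203125, 238.80059814453125), (61.2281379699707, 63.6793327331543), 92.32274627685547)
fitc (np.int64(342), array([0.6484, 0.2388]), np.float64(0.03138061242165552))
```

View pics/w15.png

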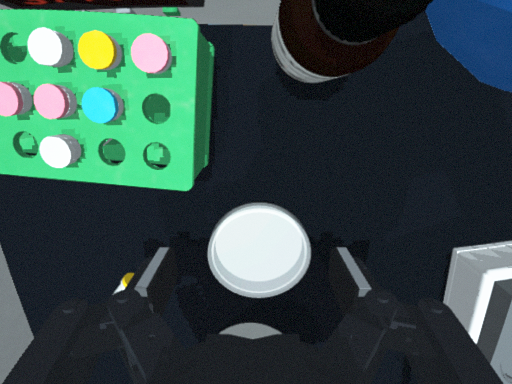

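Call:
drive_tool(linear=[[-0.15,-0.25,-0.5],[-0.15,-0.25,-1.0],[-0.15,-0.25,-1.4],[-0.15,-0.25,-1.4],[-0.15,-0.25,-1.4]], angular=[[0,0,0],[0,0,0],[0,0,0],[0,0,0],[0,0,0]], claw=[1,1,1,1,1])

```text
time: 14.85
eef_pos: [0.6488, 0.2406, -0.0231]
eef_rot: [3.141, -0.005, -1.553]
ft_force: [-0.4, -1.0, 0.3]
grip_width: 0.0854
```

Call:
drive_tool(linear=[[0,0,0],[0,0,0],[0,0,0],[0,0,0],[0,0,0],[0,0,0],[0,0,0]], angular=[[0,0,0],[0,0,0],[0,0,0],[0,0,0],[0,0,0],[0,0,0],[0,0,0]], claw=[0.8,0.7,0.62,0.6,0.6,0.6,0.6], newtons=30)

```text
time: 15.55
eef_pos: [0.6492, 0.2408, -0.0225]
eef_rot: [-3.141, -0.005, -1.553]
ft_force: [0.7, -0.4, 5.8]
grip_width: 0.056
```

```bash
python3 - <<'E'
from h import *
s=wgrab('w16');print(s['eef_pos'],s['eef_rot'],s['time'],s['grip_width'])
E
```

```text
[ 0.64923141  0.24075945 -0.02248684] [-3.1413084  -0.00463501 -1.55309883] 15.55 0.05599580255986661
```

View pics/w16.png

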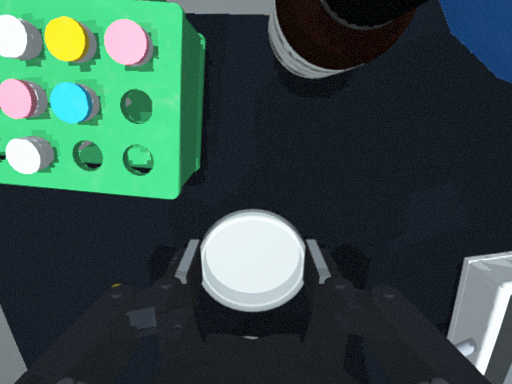

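Call:
drive_tool(linear=[[0,0,0.3],[0,0,0.8],[0,0,1.5],[0,0,1.5]], angular=[[0,0,0],[0,0,0],[0,0,0],[0,0,0]], claw=[0.6,0.6,0.6,0.6])

```text
time: 16.0
eef_pos: [0.6499, 0.241, -0.0064]
eef_rot: [-3.14, -0.004, -1.553]
ft_force: [0.3, -0.8, 0.3]
grip_width: 0.0562
```

```bash
python3 - <<'E'
from h import *
s=wgrab('w17');print(s['eef_pos'],s['eef_rot'],s['time'],s['grip_width'])
E
```

```text
[ 0.64992632  0.24096773 -0.00636359] [-3.13950913 -0.00401437 -1.55317141] 16.0 0.056232050183779685
```

View pics/w17.png

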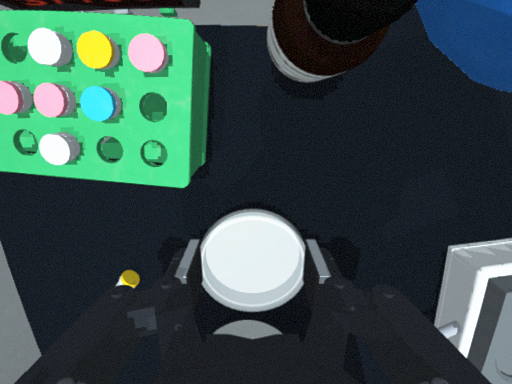

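Call:
drive_tool(linear=[[0,0,4],[0,0,8],[0,0,12],[-1,-3,15],[-2,-7,15],[-3,-11,15],[-4,-15,13],[-5,-19,11],[-5,-19.4,8],[-5,-19.4,7],[-5,-19.4,7]], angular=[[0,0,0],[0,0,0],[0,0,0],[0,0,0],[0,0,0],[0,0,0],[0,0,0],[0,0,0],[0,0,0],[0,0,0],[0,0,0]], claw=[0.6,0.6,0.6,0.6,0.6,0.6,0.6,0.6,0.6,0.6,0.6])

```text
time: 17.15
eef_pos: [0.5986, 0.0471, 0.0617]
eef_rot: [3.139, -0.004, -1.553]
ft_force: [0.4, -0.4, 0.3]
grip_width: 0.056
```

```bash
python3 - <<'E'
from h import *
s=wgrab('w18');print(s['eef_pos'],s['eef_rot'],s['time'],s['grip_width'])
E
```

```text
[0.5986086  0.04707676 0.0616597 ] [ 3.13945242 -0.00411324 -1.55326885] 17.15 0.05602860812192672
```

View pics/w18.png

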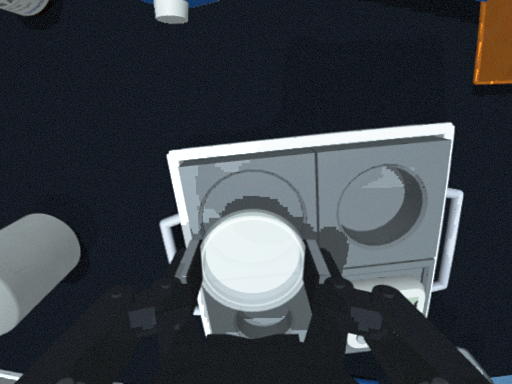

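```bash
python3 - <<'E'
from wells import *
C=cam('wrist',dict(eef_pos=np.zeros(3),eef_rot=np.zeros(3)))
c=cv2.convexHull(blob('w17',150,(195,200,310,320)));P=onz(C,c.reshape(-1,2)+0.,-.0365)*1000; print(cv2.boundingRect(c),cv2.fitEllipse(np.float32(P[:,:2])))
n='w18'; print(fitc(n,(252,225),.0405,.044)); print(fitc(n,(382,204),.034,.044))
E
```

```text
(201, 211, 104, 100) ((0.4464271664619446, 0.16230154037475586), (60.03241729736328, 64.33306121826172), 0.17534604668617249)
(np.int64(224), array([0.6   , 0.0469]), np.float64(0.04005330667272432))
(np.int64(307), array([ 0.6113, -0.0491]), np.float64(0.03449306914605091))
```

Call:
drive_tool(linear=[[0.1,0,-2],[0.1,0,-3.5],[0.1,0,-4.2],[0.1,0,-4.4],[0.1,0,-4.5],[0.1,0,-4.5]], angular=[[0,0,0],[0,0,0],[0,0,0],[0,0,0],[0,0,0],[0,0,0]], claw=[0.6,0.6,0.6,0.6,0.6,0.6])

```text
time: 17.8
eef_pos: [0.6015, 0.0478, 0.0189]
eef_rot: [-3.139, -0.004, -1.552]
ft_force: [-0.2, 0.7, -0.2]
grip_width: 0.056
```

Call:
drive_tool(linear=[[-0.1,-0.1,-0.15],[-0.1,-0.1,-0.3],[-0.1,-0.1,-0.3]], angular=[[0,0,0],[0,0,0],[0,0,0]], claw=[0.6,0.6,0.6])

```text
time: 18.1
eef_pos: [0.6009, 0.0467, 0.0165]
eef_rot: [-3.138, -0.004, -1.552]
ft_force: [-0.6, 0.4, 3.7]
grip_width: 0.056
```

Contact of 3.7 N at exactly the predicted height; release and lift.

Call:
drive_tool(linear=[[0,0,0],[0,0,0],[0,0,0.1],[0,0,0.5],[0,0,2],[0,0,5],[0,0,9],[0,0,12]], angular=[[0,0,0],[0,0,0],[0,0,0],[0,0,0],[0,0,0],[0,0,0],[0,0,0],[0,0,0]], claw=[0.7,0.8,0.8,0.85,0.9,1,1,1])

```text
time: 18.9
eef_pos: [0.6014, 0.0468, 0.1389]
eef_rot: [-3.136, -0.004, -1.552]
ft_force: [0.6, 0.3, 0.4]
grip_width: 0.0853
```

```bash
python3 - <<'E'
from h import *
s=wgrab('w19');print(s['eef_pos'],s['eef_rot'],s['time'],s['grip_width'],s['joint_positions'])
E
```

```text
[0.60140807 0.04681162 0.13891264] [-3.13607082 -0.0038511  -1.55224338] 18.9 0.08534392252384419 [ 0.06091763  0.41114521  1.60829307 -0.00454149  1.11680462  1.61513117]
```

View pics/w19.png

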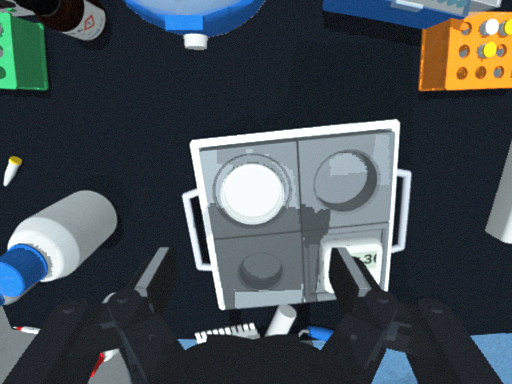

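Call:
drive_tool(linear=[[0,0,5],[-2,2,9],[-4,4,12],[-7,7,12],[-10,10,12],[-13,13,12],[-16,16,12],[-18.5,18,12],[-18.5,18,12],[-18.5,18,12],[-18.5,18,12],[-18.5,18,12]], angular=[[0,0,8],[0,0,16],[0,0,24],[0,0,32],[0,0,40],[0,0,48],[0,0,56],[0,0,64],[0,0,72],[0,0,80],[0,0,89],[0,0,89]], claw=[1,1,1,1,1,1,1,1,1,1,1,1])

```text
time: 20.15
eef_pos: [0.4192, 0.227, 0.2642]
eef_rot: [-3.126, -0.004, 0.001]
ft_force: [-0.5, -0.0, 0.0]
grip_width: 0.0855
```

```bash
python3 - <<'E'
from h import *
s=wgrab('w20');print(s['eef_pos'],s['eef_rot'],s['time'])
E
```

```text
[0.41918657 0.22702931 0.26422993] [-3.12647858e+00 -3.57893417e-03  1.39909935e-03] 20.15
```

View pics/w20.png

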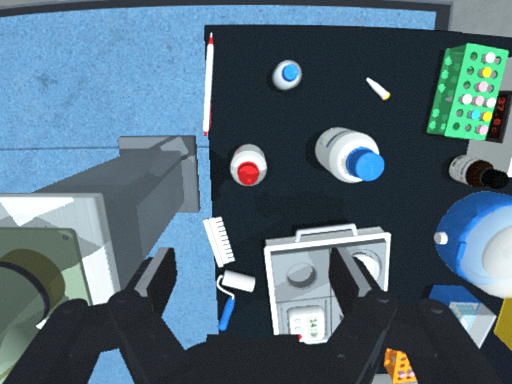

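```bash
cat >> wells.py <<'E'
def col(n,lo,hi,roi,smin=130,vmin=60):
    h=cv2.cvtColor(np.load('pics/'+n+'.npy'),cv2.COLOR_RGB2HSV).astype(int)
    x0,y0,x1,y1=roi; m=((h[...,0]>=lo)&(h[...,0]<=hi)&(h[...,1]>smin)&(h[...,2]>vmin)).astype(np.uint8)
    mm=m*0; mm[y0:y1,x0:x1]=m[y0:y1,x0:x1]; ys,xs=np.nonzero(mm); return xs.mean(),ys.mean(),len(xs)
E
python3 - <<'E'
from wells import *
C=cam('wrist',st('w20')); B=cam('wrist',st('w11'))
red=col('w20',0,6,(225,150,275,190)); sm=col('w20',100,125,(275,60,305,90)); big=col('w20',100,125,(340,140,390,190))
print(red,sm,big)
red1=col('w11',0,10,(170,190,205,220));sm1=col('w11',100,125,(220,112,246,140));big1=col('w11',100,125,(265,195,300,232))
for p,q,z in ((red,red1,.1),(sm,sm1,.072),(big,big1,.13)): print(onz(C,[p[:2]],z)[0],tri([C,B],[p[:2],q[:2]]))
# body base of medium
c=cv2.convexHull(blob('w20',90,(225,140,275,190),70)); print(cv2.boundingRect(c))
s=r.sense();print(s['eef_pos'],s['eef_rot'])
E
```

```text
(np.float64(247.8091603053435), np.float64(172.86259541984734), 131) (np.float64(289.73023255813956), np.float64(72.33023255813953), 215) (np.float64(365.1463897131553), np.float64(163.99307616221563), 1011)
[0.4163 0.2264 0.1   ] (array([0.4157, 0.2243, 0.0891]), [np.float64(0.0007113143445808861), np.float64(0.0007113143445808847)])
[0.4678 0.3464 0.072 ] (array([0.4688, 0.3472, 0.0643]), [np.float64(8.418186152080789e-05), np.float64(8.418186152072332e-05)])
[0.5502 0.2445 0.13  ] (array([0.5537, 0.2428, 0.1217]), [np.float64(0.00011386223395004714), np.float64(0.00011386223394990787)])
(230, 144, 37, 42)
[0.4193 0.227  0.2642] [-3.1266 -0.0035 -0.0011]
```

Call:
drive_tool(linear=[[-0.3,0,-4],[-0.3,0,-8],[-0.3,0,-12],[-0.3,0,-12],[-0.3,0,-12]], angular=[[-0.87,0.2,0],[-0.87,0.2,0],[-0.87,0.2,0],[-0.87,0.2,0],[-0.87,0.2,0]], claw=[1,1,1,1,1])

```text
time: 20.7
eef_pos: [0.4166, 0.2271, 0.1447]
eef_rot: [3.141, 0.0, -0.003]
ft_force: [-0.2, -0.4, -0.4]
grip_width: 0.0859
```

```bash
python3 - <<'E'
from wells import *
n='w21';s=wgrab(n);print(s['eef_pos'],s['eef_rot'],s['time'])
C=cam('wrist',st(n)); p=col(n,0,6,(200,120,300,300)); print(p,onz(C,[p[:2]],.1), tri([C,cam('wrist',st('w20'))],[p[:2],(247.8,172.9)]))
E
```

```text
[0.4166 0.2271 0.1447] [ 3.1414  0.0001 -0.0028] 20.7
(np.float64(250.58258258258257), np.float64(206.5855855855856), 333) [[0.4172 0.2267 0.1   ]] (array([0.4168, 0.2259, 0.0979]), [np.float64(0.00044227332560720984), np.float64(0.00044227332560721233)])
```

View pics/w21.png

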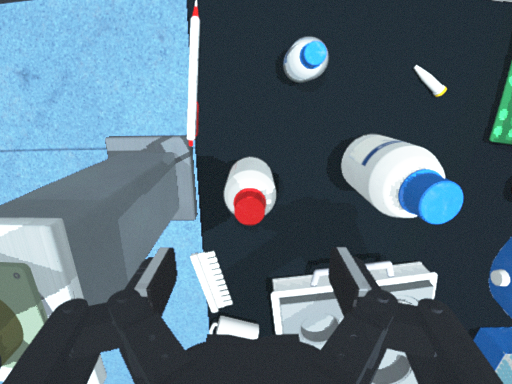

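Call:
drive_tool(linear=[[0,0,-4],[0,0,-8],[0,0,-11],[0,0,-13],[0,0,-13.3],[0,0,-13.3],[0,0,-13.3],[0,0,-13.3],[0,0,-13.3],[0,0,-13.3],[0,0,-13.3],[0,0,-13.3]], angular=[[0,0,0],[0,0,0],[0,0,0],[0,0,0],[0,0,0],[0,0,0],[0,0,0],[0,0,0],[0,0,0],[0,0,0],[0,0,0],[0,0,0]], claw=[1,1,1,1,1,0.8,0.7,0.55,0.5,0.5,0.5,0.5], newtons=30)

```text
time: 21.95
eef_pos: [0.4186, 0.2283, 0.0147]
eef_rot: [-3.139, -0.005, -0.003]
ft_force: [-2.0, 1.0, 5.9]
grip_width: 0.0479
```

```bash
python3 - <<'E'
from wells import *
n='w22';s=wgrab(n);print(s['eef_pos'],s['eef_rot'],s['time'],s['grip_width'],s['ft_force'])
E
```

```text
[0.4186 0.2283 0.0147] [-3.1387 -0.0054 -0.0027] 21.95 0.04789786381506525 [-1.959   0.9537  5.8769]
```

View pics/w22.png

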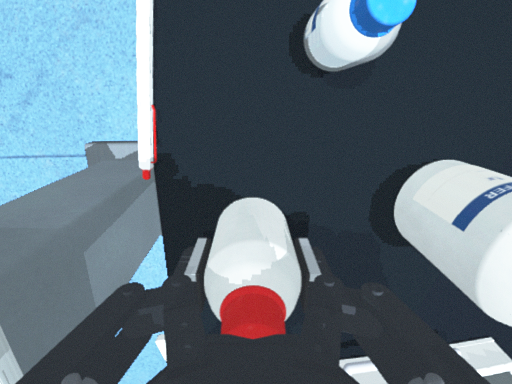

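Call:
drive_tool(linear=[[0,0,0.1],[-0.2,-0.1,0.5],[-0.2,-0.1,0.6],[-0.2,-0.1,0.6],[-0.2,-0.1,0.6]], angular=[[0,0,0],[0,0,0],[0,0,0],[0,0,0],[0,0,0]], claw=[0.8,1,1,1,1])

```text
time: 22.5
eef_pos: [0.4166, 0.2272, 0.0207]
eef_rot: [-3.139, -0.006, -0.003]
ft_force: [-0.1, -0.0, -0.5]
grip_width: 0.0852
```

Call:
drive_tool(linear=[[0,0,0],[0,0,0],[0,0,0],[0,0,0],[0,0,0],[0,0,0],[0,0,0],[0,0,0]], angular=[[0,0,0],[0,0,0],[0,0,0],[0,0,0],[0,0,0],[0,0,0],[0,0,0],[0,0,0]], claw=[0.8,0.65,0.5,0.5,0.5,0.5,0.5,0.5])

```text
time: 23.3
eef_pos: [0.4168, 0.2273, 0.0208]
eef_rot: [-3.138, -0.006, -0.003]
ft_force: [0.2, 1.4, 3.0]
grip_width: 0.0479
```

```bash
python3 - <<'E'
from wells import *
n='w23';s=wgrab(n);print(s['eef_pos'],s['eef_rot'],s['time'],s['grip_width'],s['ft_force'])
E
```

```text
[0.4168 0.2273 0.0208] [-3.1384 -0.006  -0.0027] 23.3 0.047930105515674795 [0.1727 1.3551 2.9842]
```

View pics/w23.png

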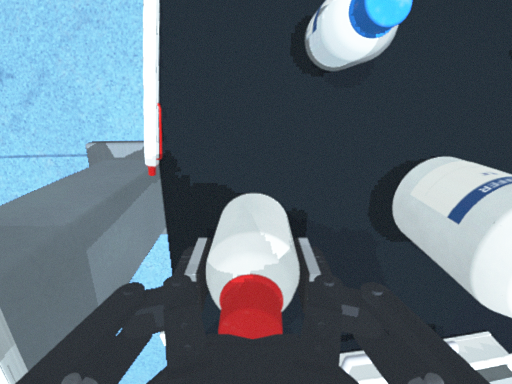

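Call:
drive_tool(linear=[[0,0,0.5],[0,0,2],[0,0,5],[0,0,9],[0,-3,13],[2,-7,13],[5,-11,13],[8,-15,13],[11,-19,13],[14,-23,13],[17,-27,12],[19.4,-27.6,12]], angular=[[0,0,0],[0,0,0],[0,0,0],[0,0,0],[0,0,0],[0,0,0],[0,0,0],[0,0,0],[0,0,0],[0,0,0],[0,0,0],[0,0,0]], claw=[0.5,0.5,0.5,0.5,0.5,0.5,0.5,0.5,0.5,0.5,0.5,0.5], newtons=40)

```text
time: 24.55
eef_pos: [0.6107, -0.053, 0.1391]
eef_rot: [-3.14, -0.002, -0.007]
ft_force: [0.0, 1.2, -1.4]
grip_width: 0.0475
```

Call:
drive_tool(linear=[[0,0,0],[0,0,0]], angular=[[0,0,0],[0,0,0]], claw=[0.5,0.5])

```text
time: 24.75
eef_pos: [0.6097, -0.0534, 0.1378]
eef_rot: [-3.139, 0.001, -0.008]
ft_force: [-0.4, 0.4, -0.8]
grip_width: 0.0483
```

```bash
python3 - <<'E'
from wells import *
n='w24';s=wgrab(n);print(s['eef_pos'],s['eef_rot'],s['time'],s['grip_width'],s['ft_force'])
E
```

```text
[ 0.6097 -0.0534  0.1378] [-3.1393  0.001  -0.0079] 24.75 0.0482947785406176 [-0.4201  0.4227 -0.7997]
```

View pics/w24.png

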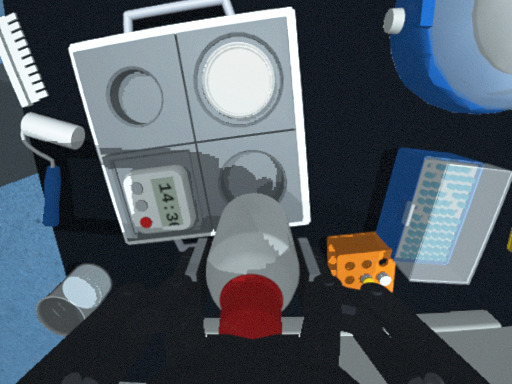

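Call:
drive_tool(linear=[[0.1,0.3,-2],[0.2,0.5,-4],[0.2,0.5,-5.5],[0.2,0.5,-5.5],[0.2,0.5,-5.5]], angular=[[0,0,0],[0,0,0],[0,0,0],[0,0,0],[0,0,0]], claw=[0.5,0.5,0.5,0.5,0.5])

```text
time: 25.3
eef_pos: [0.6108, -0.047, 0.0838]
eef_rot: [-3.139, 0.001, -0.006]
ft_force: [0.1, -0.6, -1.0]
grip_width: 0.0476
```

```bash
python3 - <<'E'
from wells import *
n='w25';s=wgrab(n);print(s['eef_pos'],s['eef_rot'],s['time'],s['grip_width'],s['ft_force'])
C=cam('wrist',st(n)); print(proj(C,[[.6115,-.049,.044],[.6115,-.049+.0345,.044],[.6115,-.049+.025,.061]]))
E
```

```text
[ 0.6108 -0.047   0.0838] [-3.1391  0.0006 -0.0061] 25.3 0.04756960586265013 [ 0.1192 -0.6403 -0.965 ]
[[250.7983 210.8592]
 [250.4326 169.6215]
 [250.4136 188.0499]]
```

View pics/w25.png

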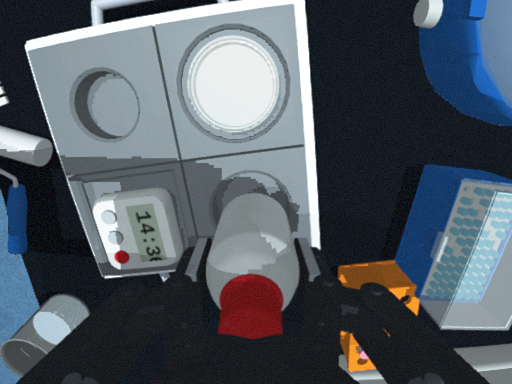

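Call:
drive_tool(linear=[[0.1,0.1,-1],[0.1,0.1,-2],[0.1,0.1,-3],[0.1,0.1,-3.8],[0.1,0.1,-4.3],[0.1,0.1,-4.5],[0.1,0.1,-4.5]], angular=[[0,0,0],[0,0,0],[0,0,0],[0,0,0],[0,0,0],[0,0,0],[0,0,0]], claw=[0.5,0.5,0.5,0.5,0.5,0.5,0.5])

```text
time: 26.05
eef_pos: [0.6123, -0.0463, 0.039]
eef_rot: [-3.139, -0.0, -0.006]
ft_force: [-0.4, -0.4, -1.0]
grip_width: 0.0474
```

Call:
drive_tool(linear=[[0,0,-0.1],[0,0,-0.2],[0,0,-0.3],[0,0,-0.3]], angular=[[0,0,0],[0,0,0],[0,0,0],[0,0,0]], claw=[0.5,0.5,0.5,0.5])

```text
time: 26.45
eef_pos: [0.6126, -0.0463, 0.0369]
eef_rot: [-3.139, -0.001, -0.006]
ft_force: [-0.9, -0.5, 4.1]
grip_width: 0.0477
```

```bash
python3 - <<'E'
from wells import *
n='w26';s=wgrab(n);print(s['eef_pos'],s['eef_rot'],s['time'],s['grip_width'],s['ft_force'])
E
```

```text
[ 0.6126 -0.0463  0.0369] [-3.1393 -0.0012 -0.0063] 26.45 0.047651241148053344 [-0.8817 -0.4548  4.1348]
```

View pics/w26.png

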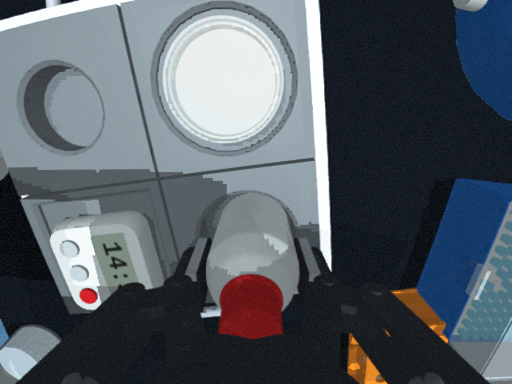

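Call:
drive_tool(linear=[[0,0,0],[0,0,0],[0,0,0],[0,0,0.5],[0,0,3],[0,0,7],[0,0,11],[0,0,15],[0,0,19],[0,0,20]], angular=[[0,0,0],[0,0,0],[0,0,0],[0,0,0],[0,0,0],[0,0,0],[0,0,0],[0,0,0],[0,0,0],[0,0,0]], claw=[0.62,0.72,0.75,0.78,0.78,0.78,0.78,0.8,0.9,1])

```text
time: 27.5
eef_pos: [0.6149, -0.0465, 0.2427]
eef_rot: [-3.14, -0.011, -0.006]
ft_force: [1.0, 0.1, -0.6]
grip_width: 0.0851
```

```bash
python3 - <<'E'
from wells import *
n='w27';s=wgrab(n);print(s['eef_pos'],s['eef_rot'],s['time'],s['grip_width'],s['ft_force'])
C=cam('wrist',st(n)); p=col(n,0,6,(150,100,330,330)); print(p,onz(C,[p[:2]],.116))
E
```

```text
[ 0.6149 -0.0465  0.2427] [-3.1402 -0.0112 -0.0063] 27.5 0.08511629029064367 [ 0.9791  0.053  -0.5885]
(np.float64(247.77692307692308), np.float64(202.66923076923078), 260) [[ 0.613  -0.0747  0.116 ]]
```

View pics/w27.png

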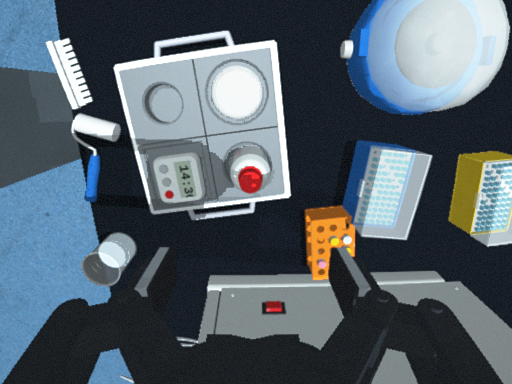

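Call:
drive_tool(linear=[[-1,4,0],[-3,8,0],[-5,12,0],[-7,16,0],[-9,20,0],[-11,24,0],[-12,28,0],[-13.5,32,0],[-14.7,36,0],[-14.7,39.2,0],[-14.7,39.2,0],[-14.7,39.2,0]], angular=[[0,0.6,0],[0,0.6,0],[0,0.6,0],[0,0.6,0],[0,0.6,0],[0,0.6,0],[0,0.6,0],[0,0.6,0],[0,0.6,0],[0,0.6,0],[0,0.6,0],[0,0.6,0]], claw=[1,1,1,1,1,1,1,1,1,1,1,1])

```text
time: 28.75
eef_pos: [0.4669, 0.3453, 0.2403]
eef_rot: [3.141, 0.003, -0.005]
ft_force: [-0.7, -0.4, 0.3]
grip_width: 0.0853
```

```bash
python3 - <<'E'
from wells import *
n='w28';s=wgrab(n);print(s['eef_pos'],s['eef_rot'],s['time'],s['grip_width'],s['ft_force'])
C=cam('wrist',st(n)); p=col(n,100,125,(225,140,285,220)); print(p,onz(C,[p[:2]],.072))
E
```

```text
[0.4669 0.3453 0.2403] [ 3.1406  0.0027 -0.0049] 28.75 0.08529926460773075 [-0.7228 -0.447   0.3305]
(np.float64(252.26237623762376), np.float64(167.11881188118812), 202) [[0.4686 0.3484 0.072 ]]
```

View pics/w28.png

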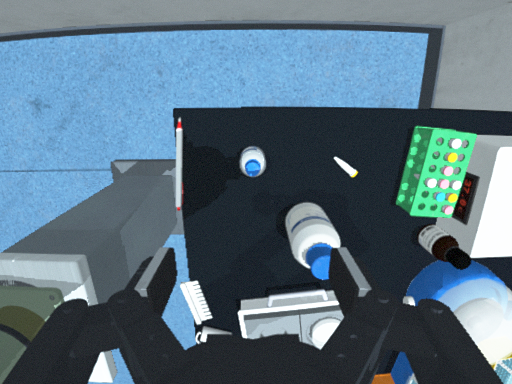

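Call:
drive_tool(linear=[[0.15,0.25,-4],[0.15,0.25,-8],[0.15,0.25,-12],[0.15,0.25,-12],[0.15,0.25,-12]], angular=[[0,0,0],[0,0,0],[0,0,0],[0,0,0],[0,0,0]], claw=[1,1,1,1,1])

```text
time: 29.3
eef_pos: [0.4691, 0.3461, 0.1211]
eef_rot: [3.14, 0.003, -0.008]
ft_force: [0.4, 0.8, 1.0]
grip_width: 0.0854
```

```bash
python3 - <<'E'
from wells import *
n='w29';s=wgrab(n);print(s['eef_pos'],s['eef_rot'],s['time'],s['grip_width'],s['ft_force'])
C=cam('wrist',st(n)); p=col(n,100,125,(225,140,285,260)); print(p,onz(C,[p[:2]],.072),tri([C,cam('wrist',st('w28'))],[p[:2],(252.3,167.1)]))
E
```

```text
[0.4691 0.3461 0.1211] [ 3.1403  0.0027 -0.0077] 29.3 0.08536531896165786 [0.3958 0.8329 1.0211]
(np.float64(249.20668058455115), np.float64(202.05845511482255), 479) [[0.4683 0.3481 0.072 ]] (array([0.4685, 0.3491, 0.0746]), [np.float64(0.00011361065455557153), np.float64(0.00011361065455561795)])
```

View pics/w29.png

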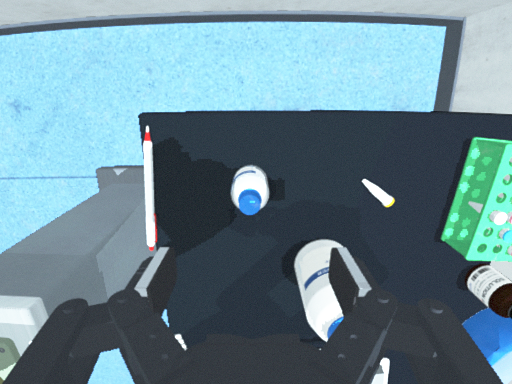

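Call:
drive_tool(linear=[[0,0.2,-4],[0,0.2,-8],[0,0.2,-11],[0,0.2,-11.6],[0,0.2,-11.7],[0,0.2,-11.7]], angular=[[0,0,0],[0,0,0],[0,0,0],[0,0,0],[0,0,0],[0,0,0]], claw=[1,1,1,1,1,1])

```text
time: 29.95
eef_pos: [0.4718, 0.3502, 0.008]
eef_rot: [-3.138, -0.004, -0.008]
ft_force: [0.8, -0.3, -0.1]
grip_width: 0.0858
```

Call:
drive_tool(linear=[[0,0,0],[0,0,0],[0,0,0],[0,0,0],[0,0,0],[0,0,0],[0,0,0],[0,0,0],[0,0,0]], angular=[[0,0,0],[0,0,0],[0,0,0],[0,0,0],[0,0,0],[0,0,0],[0,0,0],[0,0,0],[0,0,0]], claw=[0.8,0.6,0.45,0.35,0.35,0.35,0.35,0.35,0.35], newtons=30)

```text
time: 30.85
eef_pos: [0.4719, 0.3505, 0.0088]
eef_rot: [-3.137, -0.005, -0.008]
ft_force: [-1.9, 0.2, 6.1]
grip_width: 0.0344
```

```bash
python3 - <<'E'
from wells import *
n='w30';s=wgrab(n);print(s['eef_pos'],s['eef_rot'],s['time'],s['grip_width'],s['ft_force'])
E
```

```text
[0.4719 0.3505 0.0088] [-3.1372 -0.0046 -0.0076] 30.85 0.03439656108423218 [-1.8534  0.1744  6.0526]
```

View pics/w30.png

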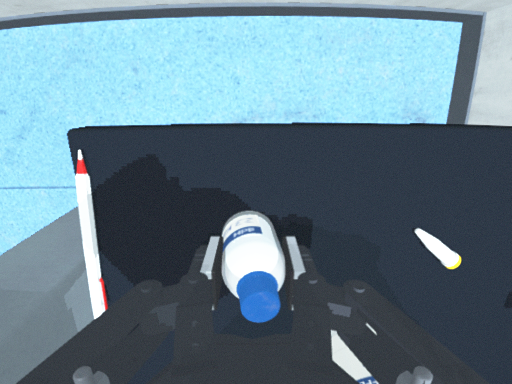

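Call:
drive_tool(linear=[[0,0,0.5],[0,0,2],[0,0,6],[-1,0,11],[-2,0,16],[-3,-2,20],[-4,-6,20],[-4,-11,20],[-4,-16,20],[-3,-20,20],[-2,-24,19],[0,-28,17]], angular=[[0,0,0],[0,0,0],[0,0,0],[0,0,0],[0,0,0],[0,0,0],[0,0,0],[0,0,0],[0,0,0],[0,0,0],[0,0,0],[0,0,0]], claw=[0.35,0.35,0.35,0.35,0.35,0.35,0.35,0.35,0.35,0.35,0.35,0.35])

```text
time: 32.1
eef_pos: [0.4723, 0.069, 0.1801]
eef_rot: [-3.137, -0.008, -0.007]
ft_force: [1.2, 0.9, -0.4]
grip_width: 0.0343
```

```bash
python3 - <<'E'
from wells import *
n='w31';s=wgrab(n);print(s['eef_pos'],s['eef_rot'],s['time'],s['grip_width'],s['ft_force'])
E
```

```text
[0.4723 0.069  0.1801] [-3.1366 -0.0083 -0.0072] 32.1 0.034347292319245666 [ 1.2373  0.8733 -0.4409]
```

View pics/w31.png

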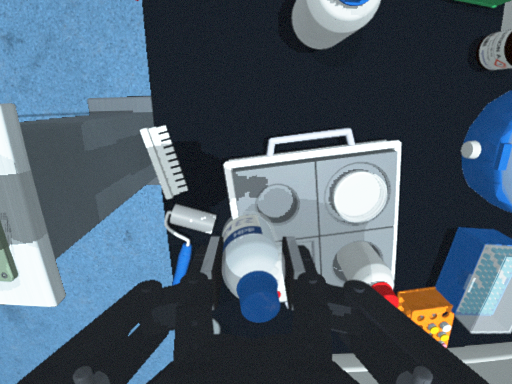

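Call:
drive_tool(linear=[[1.5,-1.5,-2],[3.2,-3.2,-5],[3.2,-3.2,-8],[3.2,-3.2,-10],[3.2,-3.2,-10.3],[3.2,-3.2,-10.3]], angular=[[-0.3,0.5,0],[-0.3,0.5,0],[-0.3,0.5,0],[-0.3,0.5,0],[-0.3,0.5,0],[-0.3,0.5,0]], claw=[0.35,0.35,0.35,0.35,0.35,0.35])

```text
time: 32.75
eef_pos: [0.5053, 0.0313, 0.0729]
eef_rot: [3.135, 0.006, -0.01]
ft_force: [0.2, 0.1, -0.4]
grip_width: 0.0344
```

```bash
python3 - <<'E'
from wells import *
n='w32';s=wgrab(n);print(s['eef_pos'],s['eef_rot'],s['time'],s['grip_width'],s['ft_force'])
C=cam('wrist',st(n)); u=s['eef_pos'][2]-.0088; print(proj(C,[[.5045,.0349,.044],[.5045,.0349+.0265,.044],[s['eef_pos'][0],s['eef_pos'][1]-.002+.018,u]]))
E
```

```text
[0.5053 0.0313 0.0729] [ 3.1349  0.0056 -0.0102] 32.75 0.034385468600961006 [ 0.2268  0.1096 -0.4035]
[[248.9158 209.307 ]
 [248.3878 176.1341]
 [249.2948 204.0241]]
```

View pics/w32.png

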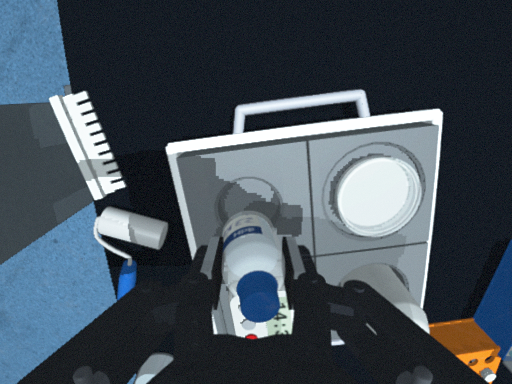

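```bash
python3 - <<'E'
from wells import *
for n,row,col_ in (('w30',211,247),('w31',212,248),('w32',213,249)):
    S=st(n); C=cam('wrist',S); u=S['eef_pos'][2]-.0088; P=onz(C,[(col_,row)],u)[0]; print(n,P-S['eef_pos'])
    a=cv2.imread('pics/%s.png'%n)[190:340,190:310]; cv2.imwrite('pics/z%s.png'%n,cv2.resize(a,(480,600)))
s=r.sense();print(s['eef_pos'],s['eef_rot'])
E
```

```text
w30 [-0.0016  0.0109 -0.0088]
w31 [-0.0009  0.0101 -0.0088]
w32 [-0.0003  0.0093 -0.0088]
[0.506  0.0314 0.0738] [ 3.135   0.0034 -0.0101]
```

View pics/zw32.png

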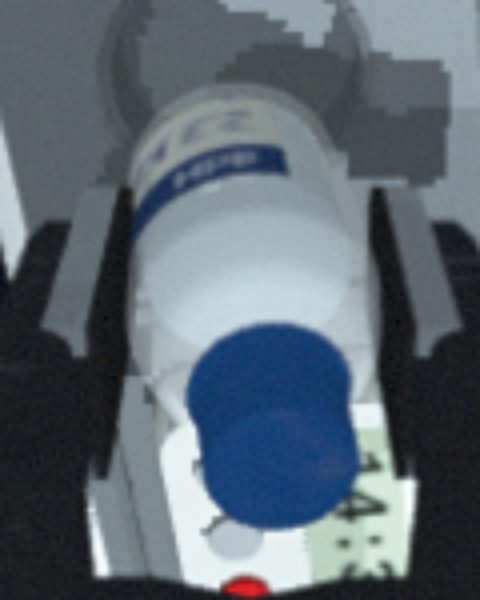

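```bash
python3 - <<'E'
from wells import *
C0=cam('wrist',dict(eef_pos=np.zeros(3),eef_rot=np.zeros(3)))
for n in ('w30','w31','w32'):
    h=cv2.cvtColor(np.load('pics/'+n+'.npy'),cv2.COLOR_RGB2HSV); m=((h[...,0]>100)&(h[...,0]<125)&(h[...,1]>120)).astype(np.uint8); k=np.zeros_like(m); k[265:330,225:290]=m[265:330,225:290]
    ys,xs=np.nonzero(k); print(n,xs.min(),xs.max(),ys.min(),ys.max())
# cap top disc ~ centre (259,306) radius19 ; lower rim top edge row ys.min at z cap bottom 
print('captop',onz(C0,[(259,303)],-.0662), 'cap back bottom edge',onz(C0,[(259,271)],-.0572))
print(onz(C0,[(249,211)],.0088))
E
```

```text
w30 237 285 271 322
w31 225 289 271 329
w32 237 288 271 321
captop [[ 0.0049  0.0027 -0.0662]] cap back bottom edge [[ 0.005  -0.0082 -0.0572]]
[[-0.0003 -0.0108  0.0088]]
```

Call:
drive_tool(linear=[[-0.15,0.7,0],[-0.15,0.7,0],[-0.15,0.7,-0.8],[-0.15,0.7,-0.8]], angular=[[0.3,0,0],[0.3,0,0],[0.3,0,0],[0.3,0,0]], claw=[0.35,0.35,0.35,0.35])

```text
time: 33.2
eef_pos: [0.5038, 0.0385, 0.0652]
eef_rot: [3.14, 0.005, -0.01]
ft_force: [-0.1, 0.3, -1.1]
grip_width: 0.0342
```

```bash
python3 - <<'E'
from wells import *
n='w33';s=wgrab(n);print(s['eef_pos'],s['eef_rot'],s['time'],s['grip_width'],s['ft_force'])
print(fitc(n,(249,212),.0265)); print(fitc(n,(370,185),.0405))
E
```

```text
[0.5038 0.0385 0.0652] [ 3.1401  0.0047 -0.0098] 33.2 0.03421518689789455 [-0.0928  0.2934 -1.0937]
(np.int64(162), array([0.5046, 0.0334]), np.float64(0.028003805020184864))
(np.int64(299), array([0.5968, 0.0486]), np.float64(0.03681195897039584))
```

View pics/w33.png

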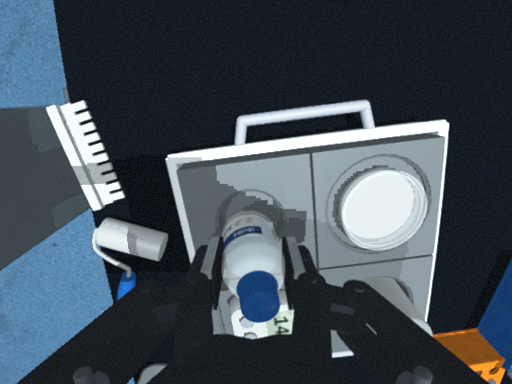

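Call:
drive_tool(linear=[[0,0,-0.5],[0,0,-1],[0,0,-1.5],[0,0,-2],[0,0,-2]], angular=[[0,0,0],[0,0,0],[0,0,0],[0,0,0],[0,0,0]], claw=[0.35,0.35,0.35,0.35,0.35])

```text
time: 33.75
eef_pos: [0.5033, 0.0383, 0.0445]
eef_rot: [3.14, 0.006, -0.01]
ft_force: [-0.3, 0.5, -0.8]
grip_width: 0.0344
```

```bash
python3 - <<'E'
from wells import *
n='w34';s=wgrab(n);print(s['eef_pos'],s['eef_rot'],s['time'],s['grip_width'],s['ft_force'])
a=cv2.imread('pics/%s.png'%n)[170:330,170:330]; cv2.imwrite('pics/z%s.png'%n,cv2.resize(a,(600,600)))
E
```

```text
[0.5033 0.0383 0.0445] [ 3.14    0.0064 -0.01  ] 33.75 0.03444493654721711 [-0.3072  0.467  -0.7705]
```

View pics/zw34.png

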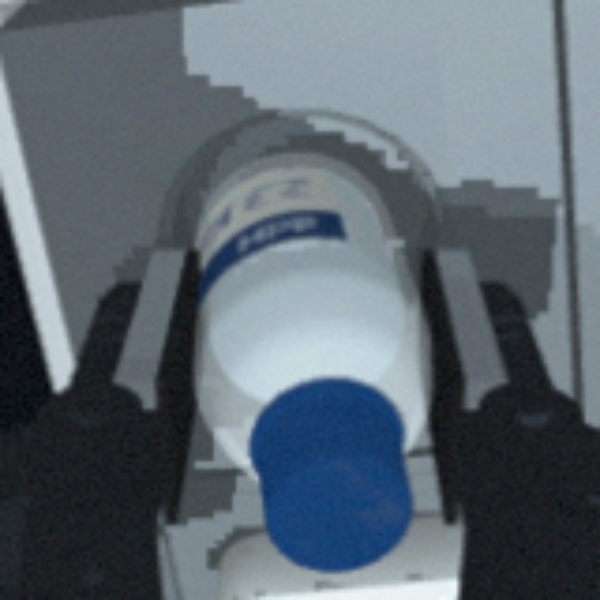

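Call:
drive_tool(linear=[[0.1,0,-0.5],[0.1,0,-0.9],[0.1,0,-1.1],[0.1,0,-1.2],[0.1,0,-1.3],[0.1,0,-1.3]], angular=[[0,0,0],[0,0,0],[0,0,0],[0,0,0],[0,0,0],[0,0,0]], claw=[0.35,0.35,0.35,0.35,0.35,0.35])

```text
time: 34.4
eef_pos: [0.5046, 0.0384, 0.0329]
eef_rot: [3.14, 0.006, -0.01]
ft_force: [-2.4, -0.9, 6.5]
grip_width: 0.0348
```

Contact at the predicted height (0.0328). Release and rise.

Call:
drive_tool(linear=[[0,0,0],[0,0,0],[0,0,0],[0,0,0.3],[0,0,2],[0,0,6],[0,0,10],[0,0,14],[0,0,18],[0,0,20],[0,0,20]], angular=[[0,0,0],[0,0,0],[0,0,0],[0,0,0],[0,0,0],[0,0,0],[0,0,0],[0,0,0],[0,0,0],[0,0,0],[0,0,0]], claw=[0.45,0.55,0.6,0.65,0.65,0.65,0.65,0.8,0.9,1,1])

```text
time: 35.5
eef_pos: [0.5064, 0.0385, 0.2363]
eef_rot: [3.141, -0.002, -0.01]
ft_force: [0.4, 0.2, -0.7]
grip_width: 0.0856
```

Call:
drive_tool(linear=[[0,-4,3],[0,-8,5],[0,-10,6],[0,-10,6],[0,-10,6]], angular=[[0,0,0],[0,0,0],[0,0,0],[0,0,0],[0,0,0]], claw=[1,1,1,1,1])

```text
time: 36.0
eef_pos: [0.5058, -0.0613, 0.2948]
eef_rot: [-3.142, 0.001, -0.011]
ft_force: [-1.1, -0.4, -0.5]
grip_width: 0.0851
```

```bash
python3 - <<'E'
from wells import *
n='w35';s=wgrab(n);print(s['eef_pos'],s['eef_rot'],s['time'],s['grip_width'],s['ft_force'])
grab('side','side35')
a=cv2.imread('pics/side35.png'); cv2.imwrite('pics/sidez35.png',cv2.resize(a[120:350,50:380],(792,552),interpolation=cv2.INTER_CUBIC))
E
```

```text
[ 0.5058 -0.0613  0.2948] [-3.1415  0.0006 -0.011 ] 36.0 0.08512590206679836 [-1.0619 -0.4348 -0.4927]
```

View pics/w35.png

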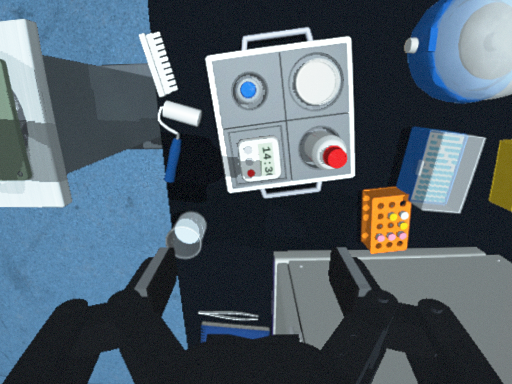

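View pics/sidez35.png

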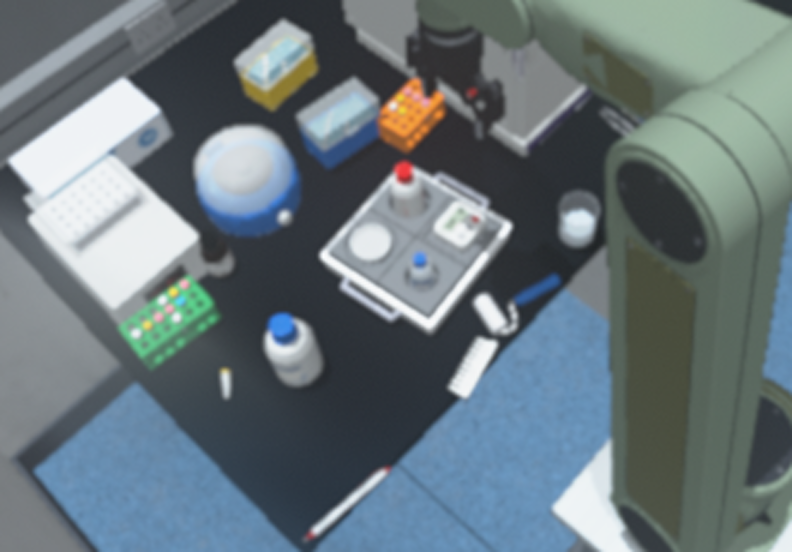

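```bash
python3 - <<'E'
from wells import *
n='w35';C=cam('wrist',st(n)); S=cam('side')
red=col(n,0,6,(315,140,355,175)); bl=col(n,100,125,(235,75,262,103))
print('med cap',onz(C,[red[:2]],.119),'insert .6115,-.049'); print('small cap',onz(C,[bl[:2]],.097),'insert .5045,.0347')
sb=col('side35',100,125,(215,222,230,234)); sr=col('side35',0,8,(210,185,228,196),100); print(sb,sr)
print(tri([C,S],[bl[:2],sb[:2]]),tri([C,S],[red[:2],sr[:2]]))
c=cv2.convexHull(blob(n,215,(290,50,345,112))); P=onz(C,c.reshape(-1,2)+0.,.053)*1000; print('dish',cv2.fitEllipse(np.float32(P[:,:2])),'insert 600,46.7')
c=cv2.convexHull(blob(n,185,(234,130,284,184))); print('timer',rectw(C,c,.057),'insert 516.5,-60')
E
```

```text
med cap [[ 0.6122 -0.0464  0.119 ]] insert .6115,-.049
small cap [[0.5034 0.0352 0.097 ]] insert .5045,.0347
(np.float64(224.5), np.float64(227.77777777777777), 18) (np.float64(220.0), np.float64(194.0), 1)
(array([0.5031, 0.0352, 0.0899]), [np.float64(0.00027615083426164183), np.float64(0.0002761508342615463)]) (array([ 0.6213, -0.0568,  0.0807]), [np.float64(0.0036681002858812307), np.float64(0.003668100285881324)])
dish ((601.103759765625, 46.77041244506836), (61.00478744506836, 61.210514068603516), 86.83501434326172) insert 600,46.7
timer ((519.266845703125, -63.17767333984375), (60.01142120361328, 63.87299728393555), 6.896152496337891) insert 516.5,-60
```

```bash
python3 - <<'E'
from h import *
print(r.hand_in(), r.sense()['time'])
E
```

```text
the job is handed in; nothing more can be done
the job is handed in; nothing more can be done
```

The caddy is packed: the timer, dish, medium bottle and small bottle are each in their own insert. All are released, and I handed the job in at about 36 s, well under the 109 s limit. No verdict was reported.

**Placing:** each item met the floor of its well or recess within about 1 mm of the height I had worked out, with 4 to 9 N of contact. None of them was dropped.

**Final position checks from the wrist camera:**

| Item | Distance from insert centre | Limit |
|---|---|---|
| Small bottle (cap) | about 1 mm | 12 mm |
| Dish | about 1 mm | 12 mm |
| Medium bottle (cap) | about 3 mm | 12 mm |
| Timer | about 4 mm, square to its recess | 14 mm |

I measured the bottles at their caps and did not measure tilt directly. They look upright in both views. In the last side view the large bottle and the beaker look unmoved, and the arm was clear of everything.

**What went wrong or disagreed:**
- **Finger tips:** they sit about 25 mm behind the tool point when partly closed, which I did not expect. The first close on the timer missed above it. The first close on the dish pressed its lid with about 6.5 N and nudged the dish about 3 mm; I lowered the gripper and regrasped both.
- **Medium bottle:** I regripped it about 6 mm higher because its cap may have been touching the gripper body.
- **Side-camera check of the medium cap:** it was off by several centimetres in height because only one pixel matched, so I ignored it.
- **Small bottle's base:** in the held-bottle views its base and cap disagreed by about 5 mm. It still went into its well without side force.

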